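# Put the sockets back in their trays

## Task

The job at the vice is finished: put the five sockets left out on the bench back in the three shallow trays, each standing upright, the same way up as now, in an empty bay of the tray that already holds its own kind (short sockets with the short one, deep with the deep one, hex-bit with the hex-bits), one to a bay. One deep socket is still pushed over a stud of the light socket rail: lift it straight off so that the rail neither tips over nor gets shifted. Leave the ratchet handle lying where it is.

Things in the scene. Friction and masses are not known exactly. Their poses are not given: they have to be found in the camera images.
- short_large: Short socket, plain steel cylinder 40 mm in diameter, 45 mm tall, with a hexagon mouth on top; the widest of the loose sockets, 0.2 kg. It stands upright on its square-drive end; origin at the centre of its underside, z up along its axis.
- short_small: Short socket, plain steel cylinder 34 mm in diameter, 45 mm tall, with a hexagon mouth on top, 0.15 kg. It stands upright on its square-drive end; origin at the centre of its underside, z up along its axis.
- deep_loose: Deep socket, slim steel cylinder 28 mm in diameter, 78 mm tall, with a hexagon mouth on top, 0.2 kg, standing by itself on the bench. It stands upright on its square-drive end; origin at the centre of its underside, z up along its axis.
- deep_on_rail: Deep socket, slim steel cylinder 26 mm in diameter, 78 mm tall, with a hexagon mouth on top, 0.17 kg. At the start it sits on an end stud of the rail, its base 8 mm above the bench; a square hole 13.2 mm wide and 20 mm deep in its underside fits loosely over the stud, so it must rise at least 16 mm to come free; nothing clips it. It stands upright on its square-drive end; origin at the centre of its underside, z up along its axis.
- bit_socket: Hex-bit socket: round steel body 25 mm in diameter and 40 mm tall, with a solid dark hexagon key 14 mm across flats standing 25 mm out of its top (65 mm tall in all), 0.13 kg. It stands upright on its square-drive end; origin at the centre of its underside, z up along its axis.
- rail: Socket rail: loose black plastic strip 36 x 130 x 8 mm high, 60 g, with three square steel studs 11 mm wide and 16 mm tall (tops 24 mm above the bench) in a row along its y at y = -42, 0 and +42 mm; deep_on_rail sits on the one at y = -42 mm. Origin at the centre of its underside, z up.
- tray_short: Fixed shallow grey plastic tray, 66 x 190 x 10 mm high, origin under its centre, z up, long along its y. Floor 4 mm thick, so a socket stands with its base 4 mm above the bench; rim 10 mm high, dividers 9 mm. Three bays in a row along y, centred at y = -62, 0 and +62 mm (x = 0), each 58 x 58 mm inside. Its yaw differs by up to 0.15 rad from the world's. A short socket (37 mm diameter, 45 mm tall) is fixed in the bay at y = +62 mm; the bays at -62 and 0 mm are empty.
- tray_deep: Fixed shallow grey plastic tray, 66 x 190 x 10 mm high, origin under its centre, z up, long along its y. Floor 4 mm thick, so a socket stands with its base 4 mm above the bench; rim 10 mm high, dividers 9 mm. Three bays in a row along y, centred at y = -62, 0 and +62 mm (x = 0), each 58 x 58 mm inside. Its yaw differs by up to 0.15 rad from the world's. A deep socket (24 mm diameter, 78 mm tall) is fixed in the middle bay; the bays at -62 and +62 mm are empty.
- tray_bits: Fixed shallow grey plastic tray, 66 x 190 x 10 mm high, origin under its centre, z up, long along its y. Floor 4 mm thick, so a socket stands with its base 4 mm above the bench; rim 10 mm high, dividers 9 mm. Three bays in a row along y, centred at y = -62, 0 and +62 mm (x = 0), each 58 x 58 mm inside. Its yaw differs by up to 0.15 rad from the world's. Two hex-bit sockets (25 mm diameter, 65 mm tall) are fixed in the bays at 0 and +62 mm; the bay at -62 mm is empty.
- ratchet: Steel ratchet handle with a black grip, loose, 250 mm long and up to 35 mm wide and 28 mm high, lying on the bench beyond the trays. Origin under its middle, x along its length towards the head. Not to be moved.
There are look-alikes about, which are no part of the job. What is shaped like the short_large but green or yellow is not meant.

How it is judged:
By the outcome, as a careful person would: the job done as asked, in the order asked, and still so for the second after the job is handed in, with the robot touching nothing.
It also fails if it takes over 134 s, if anything falls off the work surface, if the arm or the gripper's body presses on something with over 40 N, if the wrist force passes 120 N, or if a joint passes its speed limit or range.

## Robot

A 6-joint arm with a two-finger parallel gripper is mounted at the origin on the work surface. World frame = base frame: x ahead of the robot, y to its left, z up, the work surface at z = 0. Lengths are in m, angles in rad, forces in N, time in s.
With the tool pointing down it reaches from about 0.35 to 0.85 m from the base axis. Payload 8.1 kg.
Tool frame: the origin (TCP) lies on the mounting face of the last link; the fingertips stand 186 mm ahead of it and the grasp point (between the pads) lies 167 mm ahead of it (grip_point_offset is the distance from the TCP to the grasp point, in m); z points along the fingers, y is the direction in which the jaws open and shut (so a half turn about z gives the same grasp; the last joint's range is limited). The gripper opens to 93 mm and grips with 3 to 60 N. Pads are 15 mm wide; open, the fingers measure 128 mm over their backs; the gripper's body (75 mm by 188 mm) begins 65 mm behind the grasp point.
Start: joints at [1.157, 0.13, 1.488, -0, 1.523, -0.085], TCP at [0.194, 0.568, 0.405] pointing down, gripper open.
Joint ranges: [-2.96, 2.96], [-0.89, 2.26], [0.02, 2.5], [-1.34, 4.48], [0, 2.73], [-2.66, 2.66]. Speed limits (rad/s): [2.39, 2.39, 2.79, 3.14, 3.14, 3.14].

## Interface

Orientations are given as a rotation vector (axis times angle).
In Python, from plant import read_state, read_camera, close_job, grip_point_offset gives the robot as it stands.
- The arm moves only by the shell command python3 -m creep 'ROWS' [OPENING] [FORCE]. ROWS is JSON, a list of rows, each a list of 2 entries, a list of its own where there are three numbers: the shift along the tool's x, y, z in cm, then the turn, a rotation vector about the tool's x, y, z in degrees. In form: [[[tx, ty, tz], [rx, ry, rz]], ...]. A call has 1 to 12 rows; each row shifts and turns the commanded pose from where the row before left it, along the tool's axes as they then stand; what a row does not reach is not made up. A row lasts 1/12 s, in which the tool goes at most 41.7 mm and 7.16 degrees, less where a joint would pass 70% of its speed; a pose out of reach is approached as far as the arm can. A call is refused whole if a number of a shift passes 4.17 or a number of a turn 7.16, either way. A call with a gripper value outside its range is refused whole. OPENING is the opening in per cent of the stroke, from 0 (shut) to 100 (fully open), set as the call begins (- or left out, the last holds). The fingers move at their own pace and stop on an object; FORCE is the grip in N (left out, the last holds). Time passes only in rows, so rows that do not move let the fingers close. It gives the time, the measured TCP pose, the force and the opening at its end, in the units of the state.
- read_state(): the state, without advancing time (a new reading comes with each control period).
- read_camera(name): name is "scene" or "top" or "wrist"; returns a dict with "img" (384x512x3 uint8, red, green, blue), "K" (3x3 intrinsics, pixels), "T" (4x4, takes a point from camera to world coordinates). Camera axes: x right, y down, z forward; pixel columns grow to the right and rows downward; lengths in m; the calibration is good to about 2 mm. A picture is of the moment at which its call begins. There is no depth.
- close_job(): hands the job in, once; it reports no verdict.
The state is a dict: "t": time; "q": joint angles; "dq": joint speeds; "joint_torque": joint torques, N m; "tool_pos": TCP position; "orientation": TCP orientation; "force": force on the tool from outside, world axes, zero at the start; "wrist_torque": the same for the moment, N m; "opening": finger opening in m.
Only numpy, scipy, OpenCV 4.12 (cv2) and the standard library are available. Lean on these libraries where they do the work, as an engineer would, in place of code of your own. Each camera call takes 0.05 s, during which the arm holds its last target.

## Working session

There is one attempt and no reset: what is moved stays moved. The work goes in short steps, Python scripts to look and compute and a shell command to move; the robot and the scene stay as the last step left them, time stands still between calls to the robot, and variables do not carry over. Pictures are saved under pics/ and viewed, and the job is handed in when it is done.

```bash
ls; mkdir -p pics
python3 - <<'E'
from plant import *
import cv2
print(read_state(), grip_point_offset)
for n in ["scene","top","wrist"]:
    c=read_camera(n); cv2.imwrite(f"pics/{n}0.png",cv2.resize(c["img"][:,:,::-1],None,fx=1.5,fy=1.5,interpolation=cv2.INTER_CUBIC))
    print(n,c["K"].tolist(),c["T"].round(4).tolist())
E
```

```text
pics
{'t': 0.0, 'q': array([ 1.15658984e+00,  1.31159617e-01,  1.48926974e+00, -1.41541076e-05,
        1.52299926e+00, -8.54054277e-02]), 'dq': array([ 0.00192502,  0.00202839, -0.00151717, -0.00216219,  0.00077661,
       -0.0007914 ]), 'joint_torque': array([-2.02860106e-04, -5.59889138e+01, -4.91727233e+01,  7.67085934e-02,
        3.63803166e-02, -1.70477392e-04]), 'tool_pos': array([0.19363774, 0.56765437, 0.4036933 ]), 'orientation': array([-5.14082796e-01, -3.09879814e+00,  2.79950419e-03]), 'force': array([ 0.43125665, -0.4155578 ,  0.067505  ]), 'wrist_torque': array([-0.03129752,  0.0370118 , -0.01381906]), 'opening': 0.09275097660976504} 0.1673
scene [[489.0147639158651, 0.0, 253.05710269162154], [0.0, 489.0147639158651, 192.26665920956046], [0.0, 0.0, 1.0]] [[-0.3464, 0.6021, -0.7194, 1.5129], [0.9379, 0.2373, -0.253, 0.316], [0.0184, -0.7624, -0.6469, 0.8822], [0.0, 0.0, 0.0, 1.0]]
top [[462.4206128409844, 0.0, 248.85382520102397], [0.0, 462.4206128409844, 200.3317944707162], [0.0, 0.0, 1.0]] [[-0.0278, -0.9889, 0.1461, 0.3656], [-0.9996, 0.0271, -0.007, -0.0207], [0.003, -0.1462, -0.9892, 1.5223], [0.0, 0.0, 0.0, 1.0]]
wrist [[266.4849146204286, 0.0, 255.37214843450087], [0.0, 266.4849146204286, 186.1077876083104], [0.0, 0.0, 1.0]] [[0.3226, 0.9159, 0.2389, 0.1264], [0.9465, -0.3118, -0.083, 0.5901], [-0.0015, 0.2529, -0.9675, 0.3845], [0.0, 0.0, 0.0, 1.0]]
```

View pics/scene0.png

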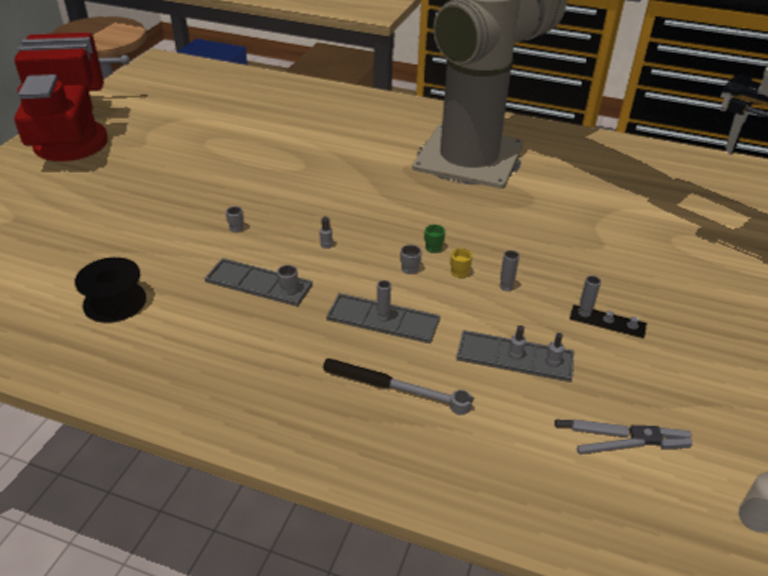

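View pics/top0.png

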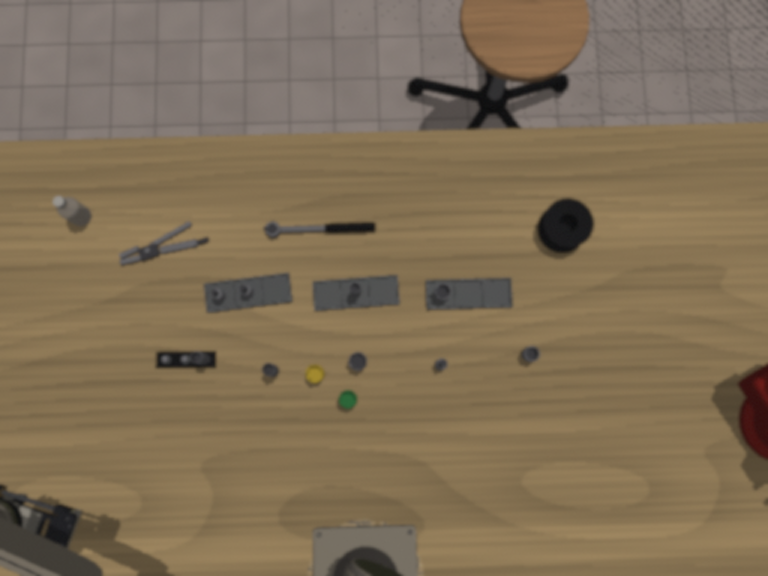

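View pics/wrist0.png

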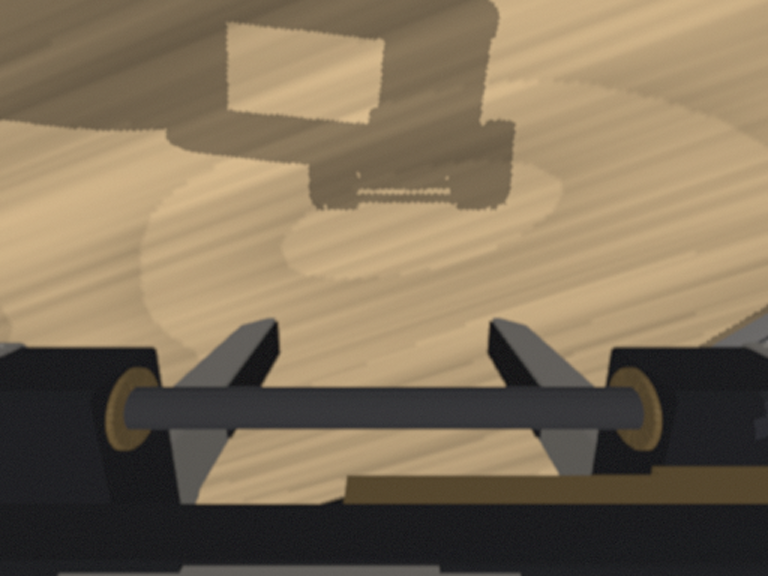

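Scene (768-px picture): short_small candidate (235,219), bit_socket (326,234), short_large (410,258) with look-alikes green (434,238) and yellow (460,263), deep_loose (510,270), deep_on_rail (591,295) on the end stud of the rail (610,320). Fixed ones stand in the trays: short (288,278), deep (384,300), bits (518,343) and (556,350). In the top view the same row lies at y≈354–375 and the trays at y≈293. The wrist camera sees only bench.

```bash
cat > h.py <<'E'
from plant import *
import numpy as np, cv2
def ray(c,u,v):
    d=c["T"][:3,:3]@np.linalg.inv(c["K"])@np.array([u,v,1.]); return c["T"][:3,3],d
def plane(c,u,v,z):
    o,d=ray(c,u,v); return o+d*(z-o[2])/d[2]
def proj(c,P):
    P=np.asarray(P,float); q=c["K"]@(c["T"][:3,:3].T@(P-c["T"][:3,3])); return q[:2]/q[2]
def save(img,name,box=None,f=4):
    if box: img=img[box[1]:box[3],box[0]:box[2]]
    cv2.imwrite("pics/"+name,cv2.resize(img[:,:,::-1],None,fx=f,fy=f,interpolation=cv2.INTER_CUBIC))
E
python3 - <<'E'
from h import *
t=read_camera("top"); s=read_camera("scene")
save(t["img"],"t1.png",(95,170,255,290),5)
save(t["img"],"t2.png",(205,170,365,290),5)
save(s["img"],"s1.png",(130,130,290,240),5)
save(s["img"],"s2.png",(290,140,450,260),5)
E
```

```text
(no output)
```

View pics/t1.png

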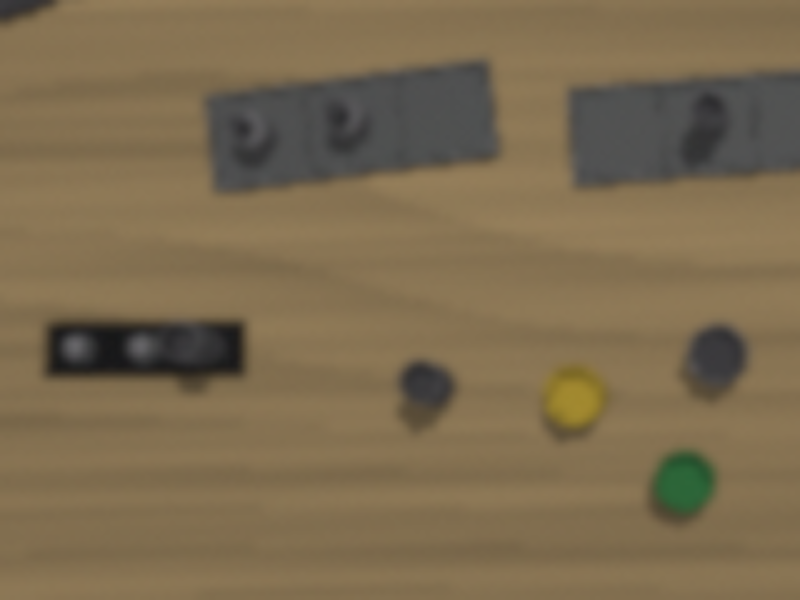

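View pics/t2.png

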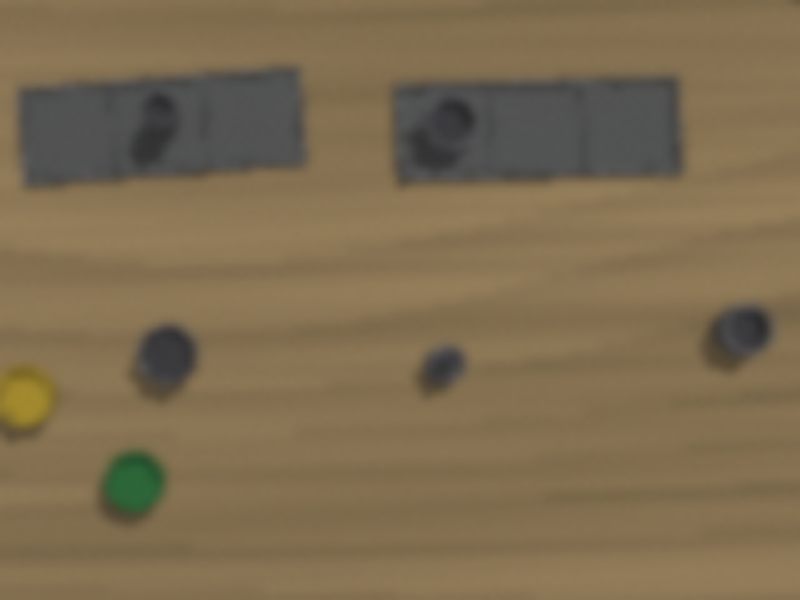

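View pics/s1.png

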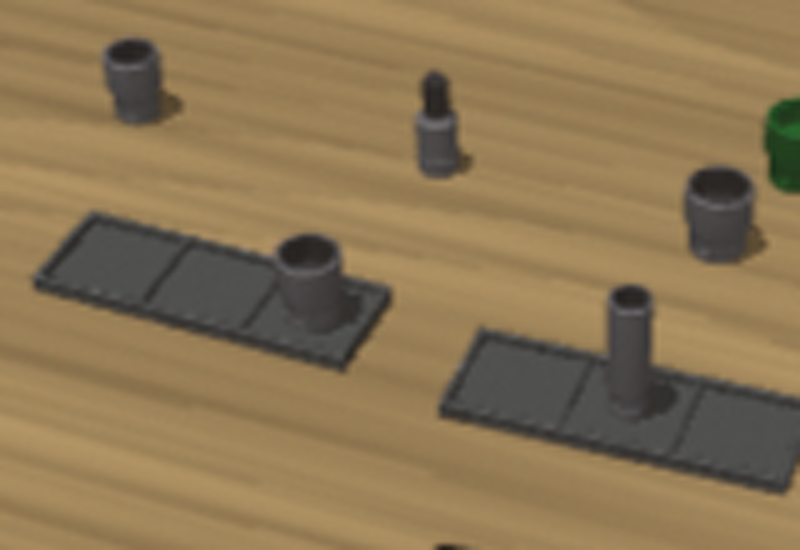

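View pics/s2.png

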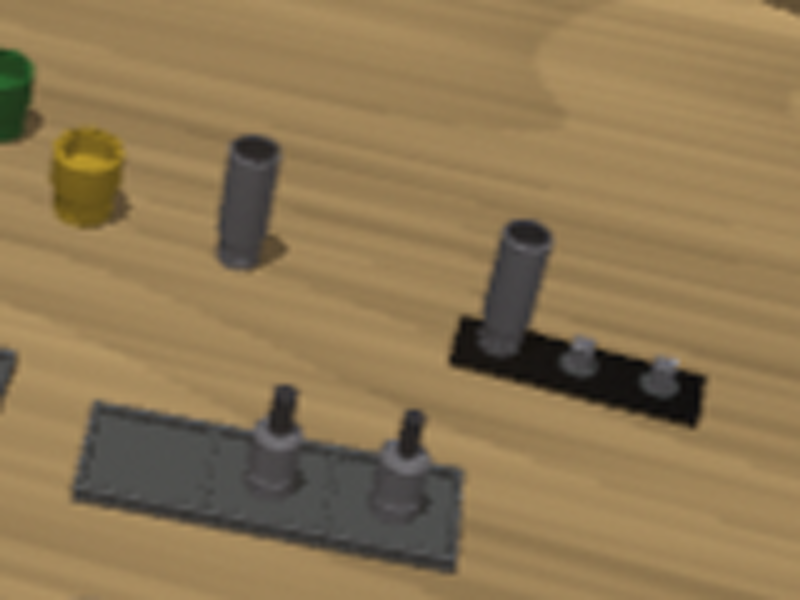

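Run:
```python
from h import *
t=read_camera("top"); s=read_camera("scene")
T1=lambda x,y:(95+x/5-.4,170+y/5-.4);T2=lambda x,y:(205+x/5-.4,170+y/5-.4)
S1=lambda x,y:(130+x/5-.4,130+y/5-.4);S2=lambda x,y:(290+x/5-.4,140+y/5-.4)
L={"short_large":(T1(718,353),S1(719,187),.045),"short_small":(T2(747,328),S1(132,53),.045),
"deep_loose":(T1(428,385),S2(255,151),.078),"deep_rail":(T1(207,345),S2(527,237),.086),
"bit":(T2(448,360),S1(434,77),.065),"green":(T1(684,482),None,.045),"yellow":(T1(574,398),S2(90,146),.045)}
for k,(a,b,z) in L.items():
    print(k,plane(t,*a,z).round(4),plane(s,*b,z).round(4) if b else "")
# tray corners (top)
C={"bits":[T1(207,95),T1(489,62),T1(498,157),T1(217,191)],
"deep":[T2(20,90),T2(299,69),T2(306,165),T2(26,187)],
"short":[T2(394,87),T2(678,77),T2(682,175),T2(398,184)]}
for k,c in C.items():
    P=np.array([plane(t,*q,.01)[:2] for q in c]); m=P.mean(0)
    d=(P[0]+P[3]-P[1]-P[2])/2; w=(P[0]+P[1]-P[2]-P[3])/2
    print(k,m.round(4),"len",np.linalg.norm(d).round(4),np.linalg.norm(w).round(4),"yaw",np.arctan2(-d[0],d[1]).round(4))
    y=np.arctan2(-d[0],d[1]);print([ (m+o*np.array([-np.sin(y),np.cos(y)])).round(4).tolist() for o in(-.062,0,.062)])
SC={"short":[S1(95,213),S1(391,292),S1(343,368),S1(37,284)],"bits":[S2(96,403),S2(462,468),S2(452,570),S2(74,497)]}
for k,c in SC.items():
    P=np.array([plane(s,*q,.008)[:2] for q in c]); print(k,P.round(3).tolist(),P.mean(0).round(4))
P=np.array([plane(t,*q,.006)[:2] for q in (T1(47,322),T1(243,322),T1(243,375),T1(47,375))]);print("rail",P.round(4).tolist(),P.mean(0))
P=np.array([plane(s,*q,.008)[:2] for q in (S2(462,317),S2(707,377))]);print("rail scene back edge",P.round(4).tolist())
for q in (T1(78,346),T1(144,346)): print("stud",plane(t,*q,.024))
for q in (S2(583,343),S2(664,365)): print("stud s",plane(s,*q,.024))
```

```text
short_large [0.4563 0.0063 0.045 ] [0.4575 0.0038 0.045 ]
short_small [ 0.462 -0.364  0.045] [ 0.462  -0.3668  0.045 ]
deep_loose [0.4394 0.1865 0.078 ] [0.4438 0.1891 0.078 ]
deep_rail [0.4675 0.3221 0.086 ] [0.474 0.337 0.086]
bit [ 0.4458 -0.17    0.065 ] [ 0.444  -0.1764  0.065 ]
green [0.3755 0.0298 0.045 ] 
yellow [0.4303 0.0985 0.045 ] [0.4299 0.0961 0.045 ]
bits [0.615  0.2449] len 0.187 0.0645 yaw 0.093
[[0.6208, 0.1831], [0.615, 0.2449], [0.6093, 0.3066]]
deep [0.6075 0.0067] len 0.1856 0.0649 yaw 0.0504
[[0.6106, -0.0552], [0.6075, 0.0067], [0.6044, 0.0686]]
short [ 0.5987 -0.2417] len 0.1885 0.0654 yaw 0.0065
[[0.5991, -0.3037], [0.5987, -0.2417], [0.5983, -0.1797]]
short [[0.567, -0.337], [0.57, -0.15], [0.637, -0.147], [0.636, -0.335]] [ 0.6025 -0.2424]
bits [[0.593, 0.148], [0.571, 0.334], [0.643, 0.34], [0.663, 0.155]] [0.6175 0.2442]
rail [[0.4911, 0.446], [0.4876, 0.3177], [0.4529, 0.3175], [0.4565, 0.4454]] [0.47201425 0.38167458]
rail scene back edge [[0.4547, 0.3154], [0.4553, 0.4445]]
stud [0.47353485 0.42019159 0.024     ]
stud [0.472356   0.37757018 0.024     ]
stud s [0.47140716 0.37843384 0.024     ]
stud s [0.47335723 0.42024483 0.024     ]
```

The two views agree within about 3 mm on the short sockets, trays and rail studs. For the deep_on_rail top the scene view and the stud spacing (42 mm) both give (0.472, 0.336); the top view's blurry reading is off. First I'll turn the jaws along world x.

```bash
python3 -m creep '[[[0,0,0],[0,0,7.1]],[[0,0,0],[0,0,7.1]],[[0,0,0],[0,0,7.1]],[[0,0,0],[0,0,7.1]],[[0,0,0],[0,0,7.1]],[[0,0,0],[0,0,7.1]],[[0,0,0],[0,0,7.1]],[[0,0,0],[0,0,7.1]],[[0,0,0],[0,0,7.1]],[[0,0,0],[0,0,7.1]],[[0,0,0],[0,0,0]]]' 100 10
cat >> h.py <<'E'
from scipy.spatial.transform import Rotation as Ro
def go(x,y,z):
    s=read_state(); R=Ro.from_rotvec(s["orientation"]).as_matrix()
    g=s["tool_pos"]+R[:,2]*grip_point_offset
    d=R.T@(np.array([x,y,z])-g)*100
    want=np.array([[0,1,0],[1,0,0],[0,0,-1.]])
    print("t",s["t"],"grip",g.round(4),"tool shift cm",d.round(2),"rot deg",np.degrees(Ro.from_matrix(R.T@want).as_rotvec()).round(2),"rows",np.linalg.norm(d)/4.17, "F",s["force"].round(1),"open",s["opening"].round(4))
E
python3 -c "
from h import *
go(.472,.336,.16)"
```

```text
t: 1.27
tool_pos: [0.1937, 0.5679, 0.4047]
orientation: [2.225, 2.218, -0.0]
force: [0.4, -0.2, -0.3]
opening: 0.0929Traceback (most recent call last):
  File "<string>", line 3, in <module>
    go(.472,.336,.16)
    ~~^^^^^^^^^^^^^^^
  File "h.py", line 18, in go
    print("t",s["t"],"grip",g.round(4),"tool shift cm",d.round(2),"rot deg",np.degrees(Ro.from_matrix(R.T@want).as_rotvec()).round(2),"rows",np.linalg.norm(d)/4.17, "F",s["force"].round(1),"open",s["opening"].round(4))
                                                                                                                                                                                                    ^^^^^^^^^^^^^^^^^^
AttributeError: 'float' object has no attribute 'round'
```

```bash
sed -i 's/s\["opening"\].round(4)/round(s["opening"],4)/' h.py
python3 -c "
from h import *
go(.472,.336,.16)"
```

```text
t 1.2667 grip [0.1937 0.5679 0.2374] tool shift cm [-23.09  27.91   7.74] rot deg [-0.    0.   -0.19] rows 8.88260955415062 F [ 0.4 -0.2 -0.3] open 0.0929
```

```bash
python3 -m creep '[[[-1.92,2.33,0.65],[0,0,0]],[[-1.92,2.33,0.65],[0,0,0]],[[-1.92,2.33,0.65],[0,0,0]],[[-1.92,2.33,0.65],[0,0,0]],[[-1.92,2.33,0.65],[0,0,0]],[[-1.92,2.33,0.65],[0,0,0]],[[-1.92,2.33,0.65],[0,0,0]],[[-1.92,2.33,0.65],[0,0,0]],[[-1.92,2.33,0.65],[0,0,0]],[[-1.92,2.33,0.65],[0,0,0]],[[-1.92,2.33,0.65],[0,0,0]],[[-1.92,2.33,0.65],[0,0,0]]]'
python3 -m creep '[[[0,0,0],[0,0,-0.2]],[[0,0,0],[0,0,0]],[[0,0,0],[0,0,0]]]'
python3 -c "
from h import *
go(.472,.336,.16)
c=read_camera('wrist');save(c['img'],'w1.png',None,1.5)
for n,P in dict(rim=(.472,.336,.086),st0=(.472,.378,.024),st1=(.473,.42,.024)).items():print(n,proj(c,P)*1.5)
"
```

```text
t: 2.27
tool_pos: [0.475, 0.3371, 0.3265]
orientation: [2.213, 2.23, 0.0]
force: [0.1, 1.2, -0.0]
opening: 0.0928
t: 2.52
tool_pos: [0.4738, 0.3384, 0.3268]
orientation: [-2.212, -2.23, 0.0]
force: [-0.3, -0.8, 0.6]
opening: 0.093
t 2.5167 grip [0.4737 0.3385 0.1595] tool shift cm [-0.25 -0.17 -0.05] rot deg [-0.03 -0.01  0.47] rows 0.0728616183575502 F [-0.3 -0.8  0.6] open 0.093
rim [381.76074316 303.0307153 ]
st0 [382.63531311 218.98329507]
st1 [384.61480361 156.78082297]
```

View pics/w1.png

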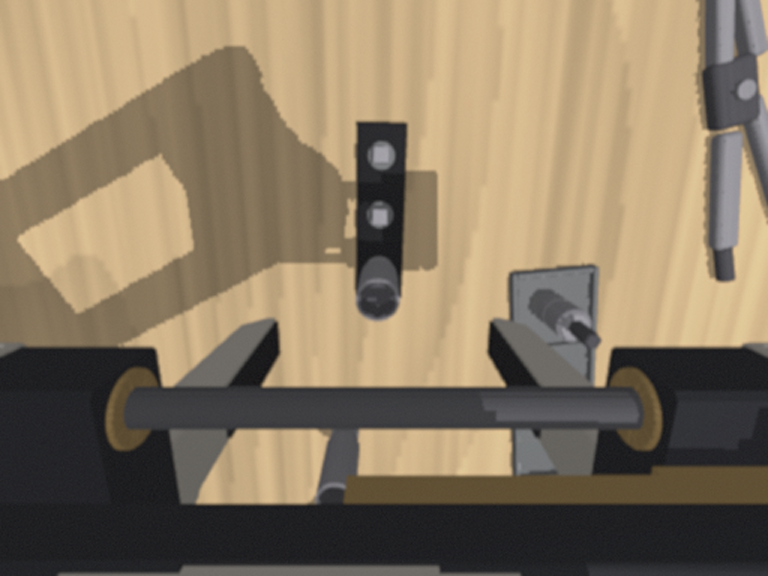

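The wrist picture shows the deep_on_rail rim at about (378,299) and the free studs at (380,215) and (381,155). All are within 5 px of the prediction, and this is the one socket on the rail, so the choice holds.

```bash
python3 -c "
from h import *
c=read_camera('wrist');save(c['img'],'w2.png',(220,70,300,220),4)
f=lambda x,y,z:plane(c,(x+.5)/1.5-.5,(y+.5)/1.5-.5,z).round(4)
print(f(377.5,299,.086),f(380,215,.024),f(381.5,155,.024))
g=c['img'][:,:,:].astype(int)
for v in (185,190,195,200,205): print(v,[int(x) for x in g[v,225:285].sum(1)//3])
"
```

```text
[0.4691 0.339  0.086 ] [0.4697 0.3814 0.024 ] [0.4705 0.4218 0.024 ]
185 [175, 172, 168, 165, 164, 162, 165, 165, 168, 169, 155, 120, 75, 45, 47, 64, 76, 80, 80, 82, 81, 84, 86, 88, 91, 91, 94, 93, 92, 90, 88, 87, 84, 82, 82, 82, 81, 80, 80, 71, 53, 47, 78, 131, 169, 180, 178, 176, 173, 175, 175, 176, 177, 177, 179, 180, 180, 179, 179, 177]
190 [176, 172, 168, 165, 162, 163, 164, 167, 168, 169, 166, 148, 97, 58, 65, 81, 89, 94, 94, 87, 81, 79, 77, 70, 65, 65, 64, 66, 66, 66, 72, 76, 79, 83, 87, 93, 94, 90, 86, 80, 68, 58, 95, 145, 174, 179, 176, 174, 175, 176, 174, 175, 176, 177, 179, 177, 179, 179, 179, 177]
195 [174, 171, 168, 165, 163, 163, 164, 165, 168, 169, 167, 150, 107, 84, 86, 81, 62, 54, 56, 57, 57, 59, 59, 56, 60, 59, 60, 59, 58, 57, 60, 60, 58, 58, 58, 60, 57, 64, 79, 91, 85, 73, 105, 155, 177, 179, 177, 175, 175, 175, 175, 176, 177, 178, 177, 178, 179, 177, 178, 177]
200 [175, 173, 167, 165, 163, 164, 163, 164, 167, 168, 169, 159, 133, 103, 80, 63, 53, 52, 57, 65, 77, 84, 87, 88, 87, 81, 72, 65, 66, 63, 60, 59, 57, 58, 56, 57, 54, 58, 65, 85, 109, 136, 166, 179, 180, 178, 176, 176, 175, 173, 174, 174, 176, 178, 178, 177, 178, 178, 177, 175]
205 [175, 171, 169, 167, 164, 164, 164, 166, 167, 168, 169, 167, 159, 128, 96, 73, 57, 48, 49, 47, 46, 51, 47, 50, 50, 48, 48, 52, 51, 50, 49, 48, 49, 49, 50, 47, 50, 55, 71, 94, 131, 164, 178, 180, 179, 177, 176, 175, 174, 173, 175, 175, 176, 176, 177, 176, 178, 177, 176, 174]
```

View pics/w2.png

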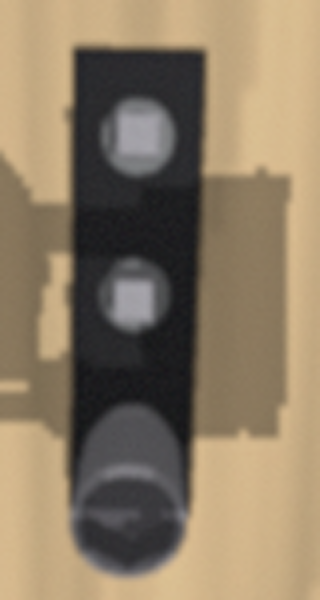

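```bash
python3 -m creep '[[[0,-0.45,1],[0,0,0.4]],[[0,0,1.5],[0,0,0]],[[0,0,1.5],[0,0,0]],[[0,0,1.5],[0,0,0]],[[0,0,1.5],[0,0,0]],[[0,0,1.5],[0,0,0]],[[0,0,1],[0,0,0]],[[0,0,0.9],[0,0,0]],[[0,0,0],[0,0,0]],[[0,0,0],[0,0,0]]]' 50
python3 -c "
from h import *
go(.469,.338,.055)
c=read_camera('wrist');save(c['img'],'w3.png',None,1.5)
"
```

```text
t: 3.45
tool_pos: [0.4691, 0.3384, 0.2225]
orientation: [-2.221, -2.221, 0.001]
force: [0.6, -0.6, 0.1]
opening: 0.047
t 3.45 grip [0.4689 0.3384 0.0552] tool shift cm [-0.04  0.01  0.02] rot deg [-0.04  0.02 -0.  ] rows 0.009628398348845065 F [ 0.6 -0.6  0.1] open 0.047
```

View pics/w3.png

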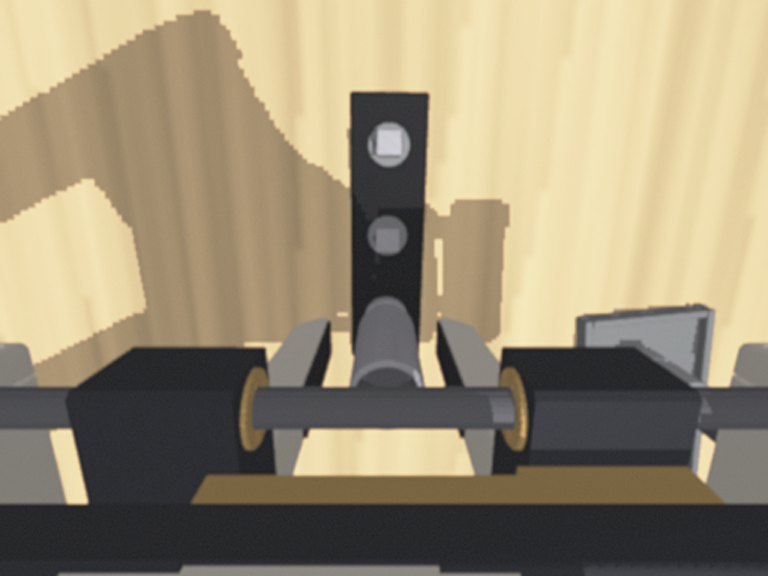

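The socket sits between the fingers, centred at u≈388 against the finger middle at 384. I shift 1.6 mm along tool y, narrow the jaws to about 33 mm and look again.

```bash
python3 -m creep '[[[0,0.15,0],[0,0,0]],[[0,0,0],[0,0,0]],[[0,0,0],[0,0,0]],[[0,0,0],[0,0,0]],[[0,0,0],[0,0,0]]]' 35
python3 -c "
from h import *
go(.469,.338,.055)
c=read_camera('wrist');save(c['img'],'w4.png',(160,130,360,280),4)
"
```

```text
t: 3.92
tool_pos: [0.4711, 0.3383, 0.2231]
orientation: [2.222, 2.221, 0.001]
force: [0.0, 0.6, 0.3]
opening: 0.0328
t 3.9167 grip [0.4712 0.3383 0.0558] tool shift cm [-0.03 -0.22  0.08] rot deg [ 0.02 -0.01 -0.04] rows 0.05559234971459231 F [0.  0.6 0.3] open 0.0328
```

View pics/w4.png

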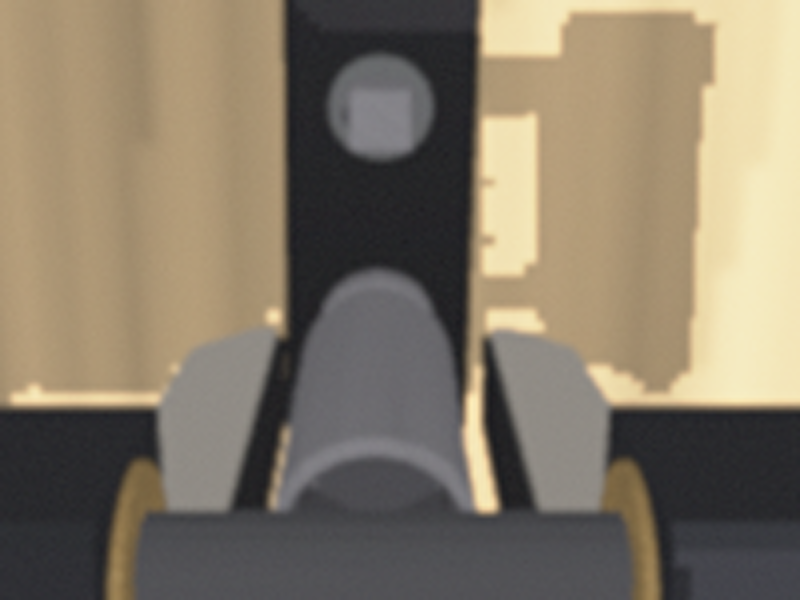

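```bash
python3 -m creep '[[[0,-0.05,0],[0,0,0]],[[0,0,0],[0,0,0]],[[0,0,0],[0,0,0]],[[0,0,0],[0,0,0]],[[0,0,0],[0,0,0]]]' 24 5
python3 -m creep '[[[0,0,0],[0,0,0]],[[0,0,0],[0,0,0]],[[0,0,0],[0,0,0]],[[0,0,0],[0,0,0]],[[0,0,0],[0,0,0]]]' 0 25
python3 -m creep '[[[0,0,-0.2],[0,0,0]],[[0,0,-0.2],[0,0,0]],[[0,0,-0.3],[0,0,0]],[[0,0,-0.3],[0,0,0]],[[0,0,-0.4],[0,0,0]],[[0,0,-0.4],[0,0,0]],[[0,0,-0.4],[0,0,0]],[[0,0,-0.5],[0,0,0]],[[0,0,-0.6],[0,0,0]],[[0,0,0],[0,0,0]],[[0,0,0],[0,0,0]]]'
python3 -c "
from h import *
c=read_camera('wrist');save(c['img'],'w5.png',None,1.5)
s=read_camera('scene');save(s['img'],'s5.png',(330,130,450,230),6)
"
```

```text
t: 4.38
tool_pos: [0.4704, 0.3382, 0.2227]
orientation: [-2.222, -2.221, 0.0]
force: [-0.7, -0.3, 1.6]
opening: 0.0259
t: 4.8
tool_pos: [0.4704, 0.3382, 0.2227]
orientation: [-2.222, -2.221, 0.0]
force: [-1.6, -0.2, 1.3]
opening: 0.0262
t: 5.72
tool_pos: [0.4707, 0.3384, 0.2565]
orientation: [2.222, 2.22, 0.002]
force: [-0.0, -0.5, -0.8]
opening: 0.0257
```

View pics/w5.png

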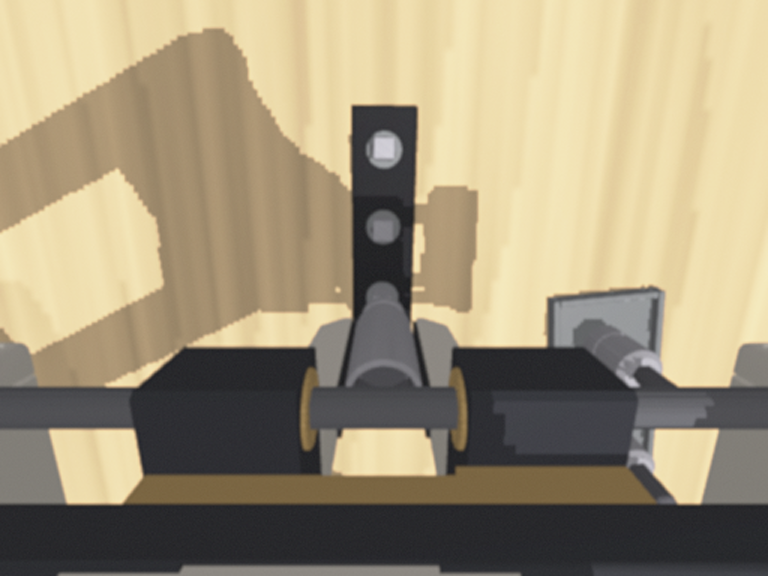

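View pics/s5.png

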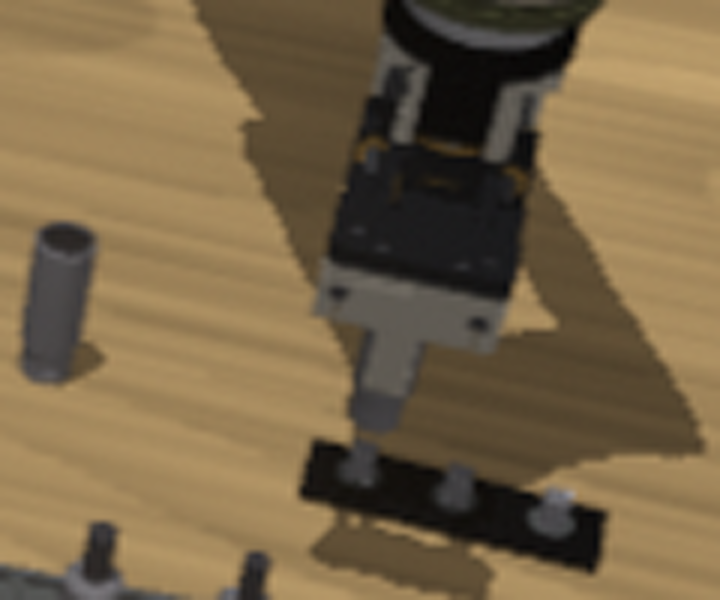

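Clear of the stud (base ≈41 mm, stud top 24 mm), and the rail has not moved visibly. Lift further and carry it to the deep tray bay at (0.604, 0.069).

```bash
python3 -m creep '[[[0,0,-2],[0,0,0]],[[0,0,-2],[0,0,0]],[[0,0,-2],[0,0,0]],[[-2,1,0],[0,0,0]],[[-3,1.5,0],[0,0,0]],[[-3,1.5,0],[0,0,0]],[[-3,1.5,0],[0,0,0]],[[-3,1.5,0],[0,0,0]],[[-3,1.5,0],[0,0,0]],[[-3,1.5,0],[0,0,0]],[[-3,1.5,0],[0,0,0]]]'
python3 -c "
from h import *
go(.604,.0686,.15)"
```

```text
t: 6.73
tool_pos: [0.5856, 0.1065, 0.3153]
orientation: [-2.222, -2.22, 0.001]
force: [-0.1, 0.3, -1.3]
opening: 0.0261
t 6.7333 grip [0.5855 0.1065 0.148 ] tool shift cm [-3.79  1.85 -0.2 ] rot deg [-0.04  0.   -0.04] rows 1.013024307078964 F [-0.1  0.3 -1.3] open 0.0261
```

```bash
python3 -m creep '[[[-2,1,0],[0,0,0]],[[-1.5,0.6,0],[0,0,0]],[[0,0,0],[0,0,0]],[[0,0,2.5],[0,0,0]],[[0,0,2.5],[0,0,0]],[[0,0,2.0],[0,0,0]],[[0,0,0],[0,0,0]],[[0,0,0],[0,0,0]],[[0,0,0],[0,0,0]]]'
python3 -c "
from h import *
go(.604,.0686,.0513)
c=read_camera('wrist');save(c['img'],'w6.png',None,1.5)
s=read_camera('scene');save(s['img'],'s6.png',(200,150,320,250),6)
"
```

```text
t: 7.48
tool_pos: [0.6016, 0.0737, 0.2469]
orientation: [2.221, 2.221, 0.001]
force: [-0.3, -0.2, -2.0]
opening: 0.0252
t 7.4833 grip [0.6018 0.0737 0.0796] tool shift cm [-0.51  0.22  2.83] rot deg [ 0.06 -0.01 -0.01] rows 0.6920426251510434 F [-0.3 -0.2 -2. ] open 0.0252
```

View pics/w6.png

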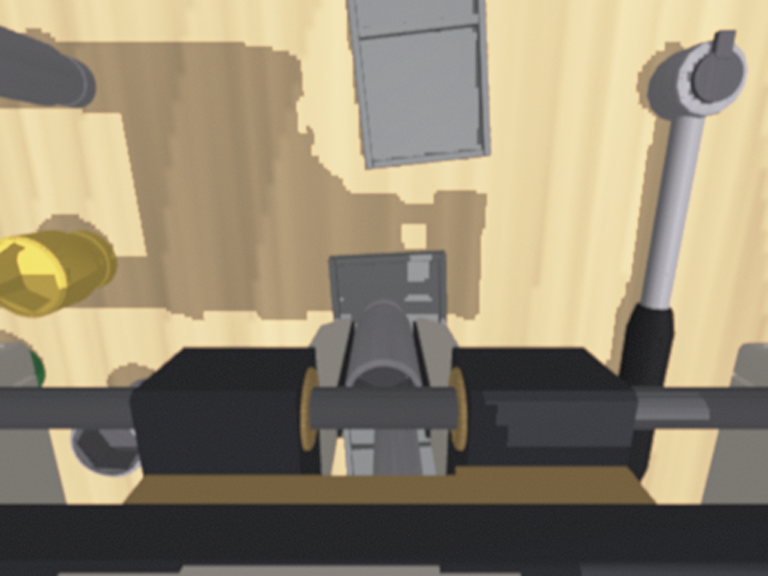

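View pics/s6.png

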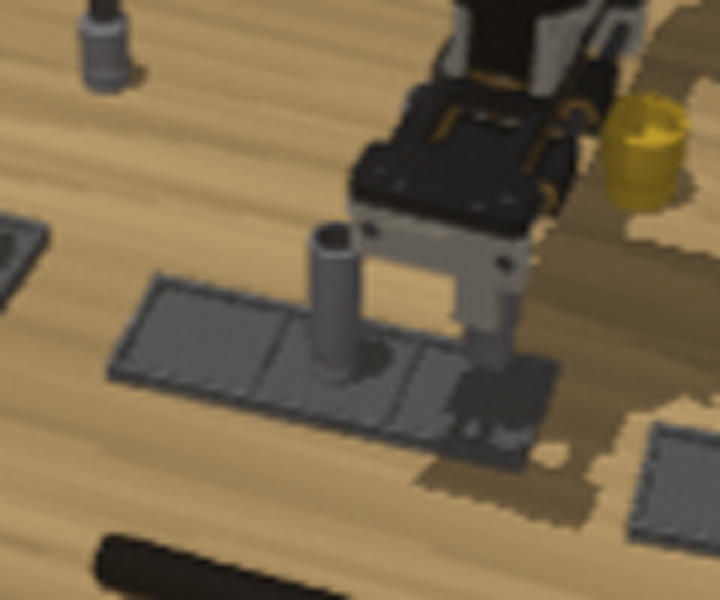

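Socket hovers over the correct empty end bay of the deep tray. Small correction, then lower.

```bash
python3 -m creep '[[[-0.5,0.2,0],[0,0,0]],[[0,0,0.8],[0,0,0]],[[0,0,0.8],[0,0,0]],[[0,0,0.5],[0,0,0]],[[0,0,0.3],[0,0,0]],[[0,0,0.2],[0,0,0]],[[0,0,0.1],[0,0,0]],[[0,0,0],[0,0,0]],[[0,0,0],[0,0,0]],[[0,0,0],[0,0,0]]]'
python3 -c "
from h import *
go(.604,.0686,.0513)
c=read_camera('wrist')
f=lambda x,y,z:plane(c,(x+.5)/1.5-.5,(y+.5)/1.5-.5,z).round(4)
save(c['img'],'w7.png',None,1.5)
"
```

```text
t: 8.42
tool_pos: [0.6033, 0.0682, 0.2187]
orientation: [2.222, 2.221, 0.0]
force: [-0.4, -0.3, -0.4]
opening: 0.026
t 8.4167 grip [0.6033 0.0682 0.0514] tool shift cm [0.04 0.07 0.01] rot deg [ 0.   -0.   -0.04] rows 0.019151563744348944 F [-0.4 -0.3 -0.4] open 0.026
```

View pics/w7.png

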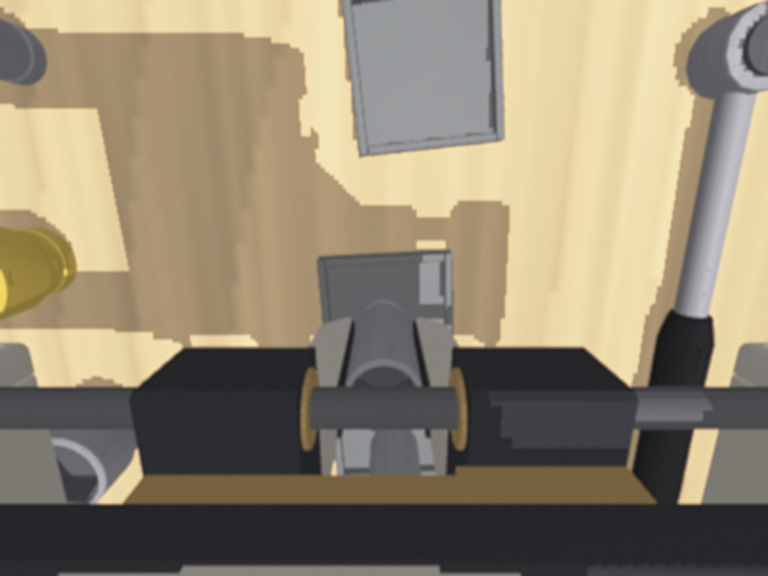

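```bash
python3 -m creep '[[[0,0,0.05],[0,0,0]],[[0,0,0],[0,0,0]],[[0,0,0],[0,0,0]]]'
python3 -m creep '[[[0,0,0],[0,0,0]],[[0,0,0],[0,0,0]],[[0,0,0],[0,0,0]],[[0,0,0],[0,0,0]],[[0,0,0],[0,0,0]],[[0,0,-2],[0,0,0]],[[0,0,-3],[0,0,0]],[[0,0,-3],[0,0,0]],[[0,0,-2],[0,0,0]],[[0,0,-1],[0,0,0]],[[0,0,0],[0,0,0]]]' 60 25
python3 -c "
from h import *
go(.4435,.188,.16)
s=read_camera('scene');save(s['img'],'s8.png',(200,130,440,270),3)
"
```

```text
t: 8.72
tool_pos: [0.6034, 0.0682, 0.2188]
orientation: [2.222, 2.221, 0.0]
force: [-3.6, 0.1, 5.4]
opening: 0.0255
t: 9.63
tool_pos: [0.6043, 0.0682, 0.3314]
orientation: [2.22, 2.218, 0.006]
force: [0.3, 0.0, 0.1]
opening: 0.0561
t 9.6333 grip [0.6052 0.0682 0.1641] tool shift cm [ 11.97 -16.18   0.33] rot deg [ 0.3  -0.01 -0.04] rows 4.826361764458007 F [0.3 0.  0.1] open 0.0561
```

View pics/s8.png

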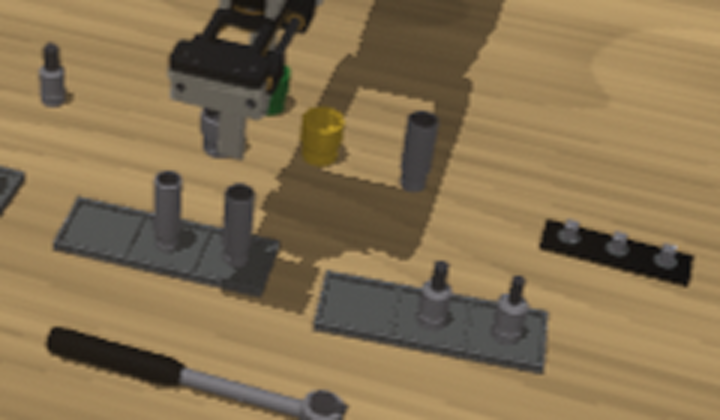

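The first deep socket stands upright in its bay and the rail sits undisturbed. Next: deep_loose near (0.4435, 0.188).

```bash
python3 -m creep '[[[2,-2.7,0],[0,0,0]],[[2,-2.7,0],[0,0,0]],[[2,-2.7,0],[0,0,0]],[[2,-2.7,0],[0,0,0]],[[2,-2.7,0],[0,0,0]],[[2,-2.7,0.3],[0,0,0]],[[0,0,0],[0,0,0]],[[0,0,0],[0,0,0]],[[0,0,0],[0,0,0]]]' 80
python3 -c "
from h import *
go(.4435,.188,.16)
c=read_camera('wrist');save(c['img'],'w9.png',None,1.5)
print(proj(c,(.4435,.188,.078))*1.5)
"
```

```text
t: 10.43
tool_pos: [0.4412, 0.1881, 0.3238]
orientation: [-2.221, -2.221, 0.003]
force: [1.0, -0.5, 0.2]
opening: 0.074
t 10.4333 grip [0.4409 0.1879 0.1565] tool shift cm [ 0.01  0.26 -0.35] rot deg [-0.1   0.05  0.  ] rows 0.1048615261404551 F [ 1.  -0.5  0.2] open 0.074
[389.27952258 296.16574887]
```

View pics/w9.png

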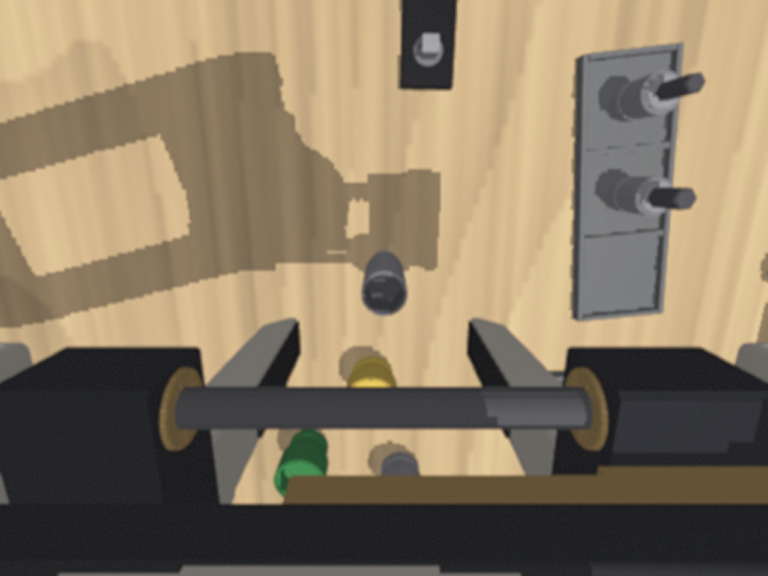

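The deep_loose rim is at (384,292), centred between the fingers (middle 384). Lower to grip height 47 mm and close.

```bash
python3 -m creep '[[[0.2,0,1],[0,0,0]],[[0,0,2],[0,0,0]],[[0,0,2],[0,0,0]],[[0,0,2],[0,0,0]],[[0,0,2],[0,0,0]],[[0,0,1.4],[0,0,0]],[[0,0,0.5],[0,0,0]],[[0,0,0],[0,0,0]],[[0,0,0],[0,0,0]]]' 50
python3 -c "
from h import *
go(.4415,.190,.047)
c=read_camera('wrist');save(c['img'],'w10.png',(160,130,360,280),4)
"
```

```text
t: 11.23
tool_pos: [0.4418, 0.19, 0.2161]
orientation: [-2.223, -2.22, 0.001]
force: [-0.4, -0.3, 0.7]
opening: 0.0463
t 11.2333 grip [0.4417 0.1899 0.0488] tool shift cm [ 0.01 -0.02  0.18] rot deg [-0.03  0.01 -0.08] rows 0.04405098295954874 F [-0.4 -0.3  0.7] open 0.0463
```

View pics/w10.png

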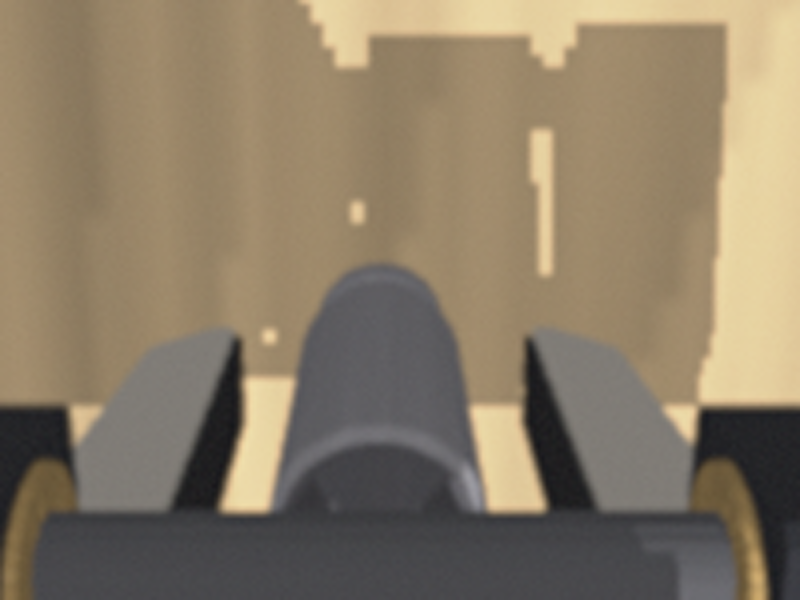

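Well centred. Close, lift 12 cm, carry to the bay at (0.611, -0.055).

```bash
python3 -m creep '[[[0,0,0],[0,0,0]],[[0,0,0],[0,0,0]],[[0,0,0],[0,0,0]],[[0,0,0],[0,0,0]],[[0,0,0],[0,0,0]],[[0,0,-1],[0,0,0]],[[0,0,-2],[0,0,0]],[[0,0,-3],[0,0,0]],[[0,0,-3],[0,0,0]],[[0,0,-3],[0,0,0]],[[0,0,0],[0,0,0]]]' 0 25
python3 -m creep '[[[-2,1.4,0],[0,0,0]],[[-2.8,1.9,0],[0,0,0]],[[-2.8,1.9,0],[0,0,0]],[[-2.8,1.9,0],[0,0,0]],[[-2.8,1.9,0],[0,0,0]],[[-2.8,1.9,0],[0,0,0]],[[-2.8,1.9,0],[0,0,0]],[[-2.8,1.9,0],[0,0,0]],[[-2,1.4,0],[0,0,0]],[[0,0,0],[0,0,0]],[[0,0,0],[0,0,0]],[[0,0,0],[0,0,0]]]'
python3 -c "
from h import *
go(.6106,-.0552,.0528)"
```

```text
t: 12.2
tool_pos: [0.4431, 0.1909, 0.3436]
orientation: [2.219, 2.218, 0.014]
force: [1.5, 0.9, -1.2]
opening: 0.0277
t: 13.2
tool_pos: [0.6017, -0.0455, 0.3355]
orientation: [-2.221, -2.219, 0.001]
force: [-0.3, 0.6, -2.1]
opening: 0.0279
t 13.2 grip [ 0.6015 -0.0454  0.1682] tool shift cm [-0.99  0.93 11.54] rot deg [-0.09 -0.04 -0.05] rows 2.7866301961719007 F [-0.3  0.6 -2.1] open 0.0279
```

```bash
python3 -m creep '[[[-1,0.9,0],[0,0,0]],[[0,0,2],[0,0,0]],[[0,0,2.5],[0,0,0]],[[0,0,2.5],[0,0,0]],[[0,0,1.5],[0,0,0]],[[0,0,0.5],[0,0,0]],[[0,0,0],[0,0,0]],[[0,0,0],[0,0,0]],[[0,0,0],[0,0,0]]]'
python3 -c "
from h import *
go(.6106,-.0552,.0528)
c=read_camera('wrist');save(c['img'],'w11.png',None,1.5)
s=read_camera('scene');save(s['img'],'s11.png',(180,150,300,250),6)"
```

```text
t: 13.95
tool_pos: [0.6119, -0.0555, 0.2482]
orientation: [2.22, 2.22, 0.003]
force: [0.7, -0.4, -1.1]
opening: 0.0272
t 13.95 grip [ 0.6123 -0.0556  0.0809] tool shift cm [ 0.04 -0.18  2.81] rot deg [ 0.16  0.02 -0.  ] rows 0.6746669510871194 F [ 0.7 -0.4 -1.1] open 0.0272
```

View pics/s11.png

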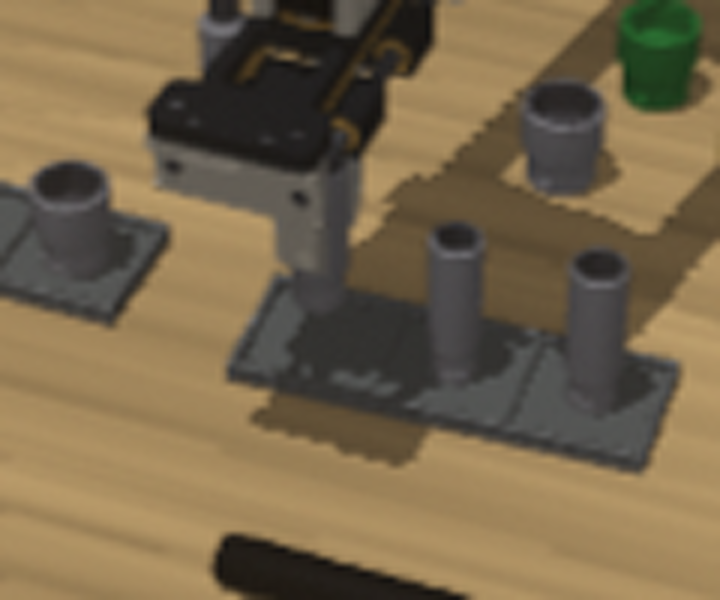

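View pics/w11.png

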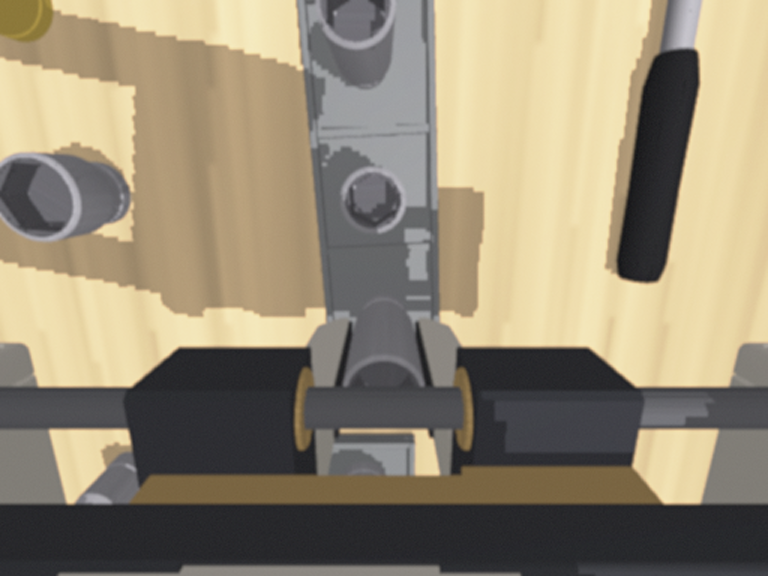

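Good: over the other end bay of the deep tray. Lower 2.8 cm and release.

```bash
python3 -m creep '[[[0,0,0.8],[0,0,0]],[[0,0,0.8],[0,0,0]],[[0,0,0.5],[0,0,0]],[[0,0,0.3],[0,0,0]],[[0,0,0.2],[0,0,0]],[[0,0,0.15],[0,0,0]],[[0,0,0],[0,0,0]],[[0,0,0],[0,0,0]],[[0,0,0],[0,0,0]]]'
python3 -c "
from h import *
go(.6106,-.0552,.0528)"
```

```text
t: 14.8
tool_pos: [0.6109, -0.0559, 0.2208]
orientation: [-2.221, -2.22, 0.002]
force: [-13.0, 2.3, 21.8]
opening: 0.0279
t 14.8 grip [ 0.6105 -0.0559  0.0535] tool shift cm [0.07 0.01 0.07] rot deg [-0.11 -0.   -0.03] rows 0.023667006993888344 F [-13.    2.3  21.8] open 0.0279
```

```bash
python3 -m creep '[[[0,0,-0.1],[0,0,0]],[[0,0,0],[0,0,0]],[[0,0,0],[0,0,0]]]'
python3 -c "
from h import *
go(.6106,-.0552,.0528)"
```

```text
t: 15.05
tool_pos: [0.6112, -0.0559, 0.2209]
orientation: [-2.222, -2.22, 0.001]
force: [-7.2, 0.7, 11.2]
opening: 0.0278
t 15.05 grip [ 0.6111 -0.0559  0.0536] tool shift cm [ 0.07 -0.05  0.08] rot deg [-0.03  0.   -0.04] rows 0.028772573567617872 F [-7.2  0.7 11.2] open 0.0278
```

```bash
python3 -m creep '[[[0,0,-0.1],[0,0,0]],[[0,0,0],[0,0,0]]]'
python3 -m creep '[[[0,0,0],[0,0,0]],[[0,0,0],[0,0,0]],[[0,0,0],[0,0,0]],[[0,0,0],[0,0,0]],[[0,0,0],[0,0,0]],[[0,0,-2],[0,0,0]],[[0,0,-3],[0,0,0]],[[0,0,-3],[0,0,0]],[[0,0,-2],[0,0,0]],[[0,0,0],[0,0,0]],[[0,0,0],[0,0,0]]]' 60 25
python3 -c "
from h import *
go(.456,.005,.13)
s=read_camera('scene');save(s['img'],'s12.png',(180,130,340,250),5)"
```

```text
t: 15.22
tool_pos: [0.6113, -0.0559, 0.2209]
orientation: [2.222, 2.221, 0.0]
force: [-3.4, 0.0, 3.7]
opening: 0.0273
t: 16.13
tool_pos: [0.6118, -0.0559, 0.3226]
orientation: [2.22, 2.219, 0.003]
force: [-0.4, -0.0, -0.9]
opening: 0.0559
t 16.1333 grip [ 0.6124 -0.0561  0.1553] tool shift cm [  6.1  -15.65   2.47] rot deg [ 0.2   0.03 -0.04] rows 4.071698873845923 F [-0.4 -0.  -0.9] open 0.0559
```

View pics/s12.png

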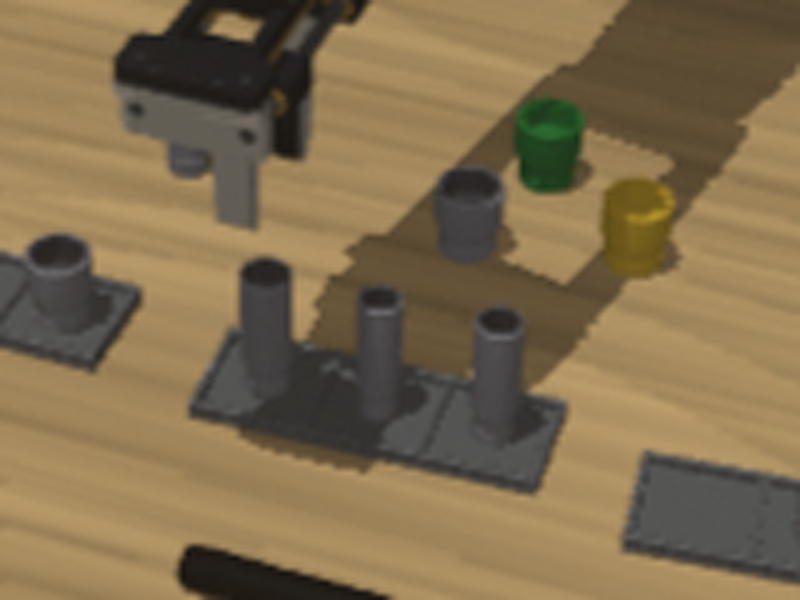

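All three deep sockets stand in their tray. Now short_large (steel), with green 84 mm nearer the base and yellow 92 mm to the left; I'll keep the jaws at 60 mm.

```bash
python3 -m creep '[[[1,-2.6,0],[0,0,0]],[[1,-2.6,0],[0,0,0]],[[1,-2.6,0],[0,0,0]],[[1,-2.6,0],[0,0,0]],[[1,-2.6,0],[0,0,0]],[[1,-2.6,0],[0,0,0]],[[0,0,0],[0,0,0]],[[0,0,0],[0,0,0]],[[0,0,0],[0,0,0]]]' 65
python3 -c "
from h import *
go(.456,.005,.028)
c=read_camera('wrist');save(c['img'],'w13.png',None,1.5)
print(proj(c,(.456,.005,.045))*1.5)
"
```

```text
t: 16.93
tool_pos: [0.4553, 0.0042, 0.3199]
orientation: [-2.222, -2.22, 0.001]
force: [0.1, 0.3, 0.7]
opening: 0.0603
t 16.9333 grip [0.4552 0.0042 0.1526] tool shift cm [ 0.08  0.09 12.46] rot deg [-0.05  0.   -0.03] rows 2.9881630393792635 F [0.1 0.3 0.7] open 0.0603
[385.92126895 282.22030086]
```

View pics/w13.png

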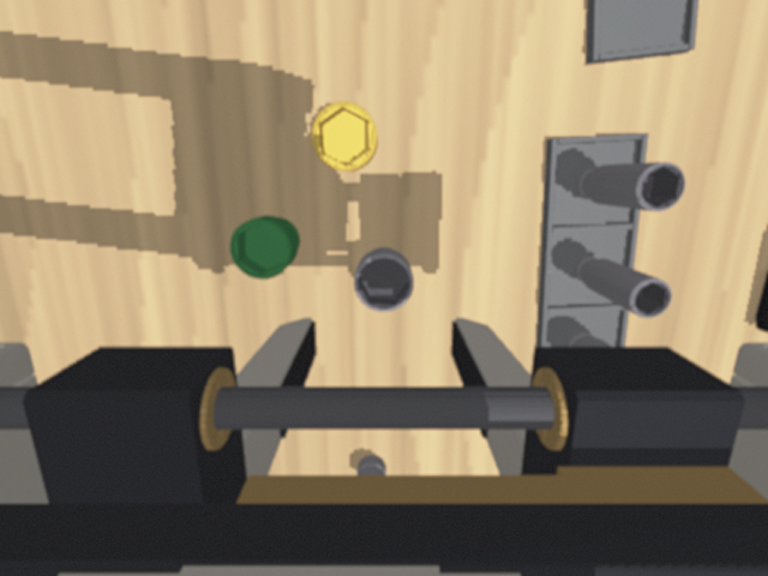

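The steel short_large rim is at (384,279), centred in u; green (265,246) and yellow (345,136) are clear of the fingers. Lower 12.4 cm.

```bash
python3 -m creep '[[[0.15,0,1.5],[0,0,0]],[[0,0,2],[0,0,0]],[[0,0,2.5],[0,0,0]],[[0,0,2.5],[0,0,0]],[[0,0,2],[0,0,0]],[[0,0,1.2],[0,0,0]],[[0,0,0.6],[0,0,0]],[[0,0,0],[0,0,0]],[[0,0,0],[0,0,0]]]'
python3 -c "
from h import *
go(.4555,.006,.029)
c=read_camera('wrist');save(c['img'],'w14.png',None,1.5)
"
```

```text
t: 17.73
tool_pos: [0.4558, 0.0055, 0.1979]
orientation: [-2.222, -2.22, 0.0]
force: [0.0, 0.3, -0.2]
opening: 0.0604
t 17.7333 grip [0.4557 0.0055 0.0306] tool shift cm [ 0.05 -0.02  0.16] rot deg [-0.02  0.   -0.05] rows 0.03962160897547193 F [ 0.   0.3 -0.2] open 0.0604
```

View pics/w14.png

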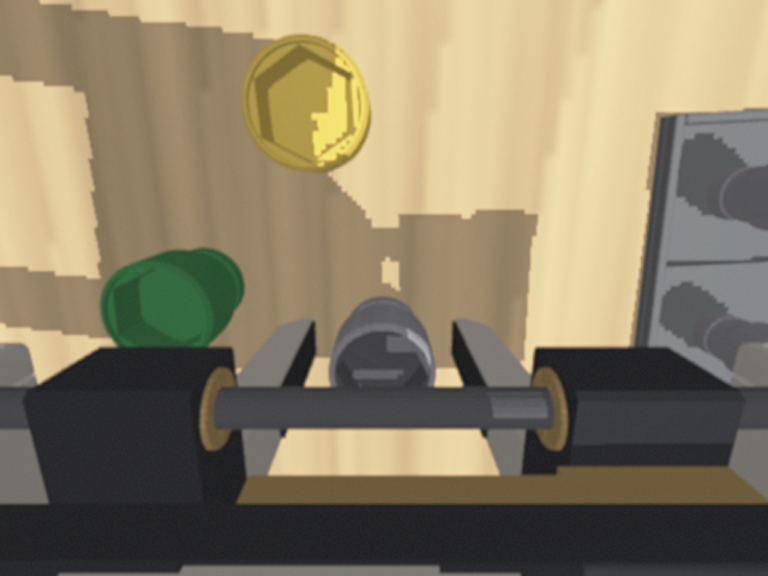

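```bash
python3 -m creep '[[[0,0,0],[0,0,0]],[[0,0,0],[0,0,0]],[[0,0,0],[0,0,0]],[[0,0,0],[0,0,0]],[[0,0,0],[0,0,0]],[[0,0,-1],[0,0,0]],[[0,0,-2],[0,0,0]],[[0,0,-3],[0,0,0]],[[0,0,-3],[0,0,0]],[[0,0,-3],[0,0,0]],[[0,0,-1],[0,0,0]],[[0,0,0],[0,0,0]]]' 0 25
python3 -m creep '[[[-2,1.2,0],[0,0,0]],[[-2.8,1.6,0],[0,0,0]],[[-2.8,1.6,0],[0,0,0]],[[-2.8,1.6,0],[0,0,0]],[[-2.8,1.6,0],[0,0,0]],[[-2.8,1.6,0],[0,0,0]],[[-2.8,1.6,0],[0,0,0]],[[-2.8,1.6,0],[0,0,0]],[[-2,1.2,0],[0,0,0]],[[0,0,0],[0,0,0]],[[0,0,0],[0,0,0]],[[0,0,0],[0,0,0]]]'
python3 -c "
from h import *
go(.6005,-.242,.0346)"
```

```text
t: 18.78
tool_pos: [0.4563, 0.0057, 0.3311]
orientation: [2.219, 2.217, 0.006]
force: [-0.9, 0.5, -3.0]
opening: 0.0395
t: 19.78
tool_pos: [0.5904, -0.2299, 0.325]
orientation: [-2.22, -2.218, 0.002]
force: [-0.9, 0.8, -1.8]
opening: 0.0397
t 19.7833 grip [ 0.5898 -0.2295  0.1577] tool shift cm [-1.27  1.12 12.3 ] rot deg [-0.21 -0.12 -0.05] rows 2.9784525231679413 F [-0.9  0.8 -1.8] open 0.0397
```

```bash
python3 -m creep '[[[-1.2,1.0,0],[0,0,0]],[[0,0,2],[0,0,0]],[[0,0,2.5],[0,0,0]],[[0,0,2.5],[0,0,0]],[[0,0,1.5],[0,0,0]],[[0,0,0.5],[0,0,0]],[[0,0,0],[0,0,0]],[[0,0,0],[0,0,0]],[[0,0,0],[0,0,0]]]'
python3 -c "
from h import *
go(.6005,-.242,.0346)
c=read_camera('wrist');save(c['img'],'w15.png',None,1.5)
s=read_camera('scene');save(s['img'],'s15.png',(120,130,240,230),6)"
```

```text
t: 20.53
tool_pos: [0.6017, -0.2423, 0.2396]
orientation: [2.22, 2.219, 0.001]
force: [0.3, 0.6, -2.6]
opening: 0.0398
t 20.5333 grip [ 0.6021 -0.2425  0.0723] tool shift cm [ 0.05 -0.17  3.77] rot deg [ 0.14  0.07 -0.01] rows 0.9047558177953134 F [ 0.3  0.6 -2.6] open 0.0398
```

View pics/s15.png

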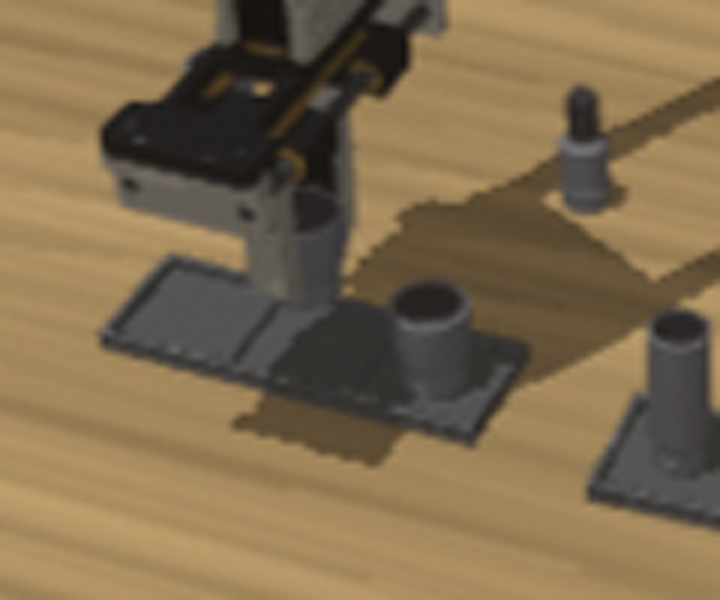

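View pics/w15.png

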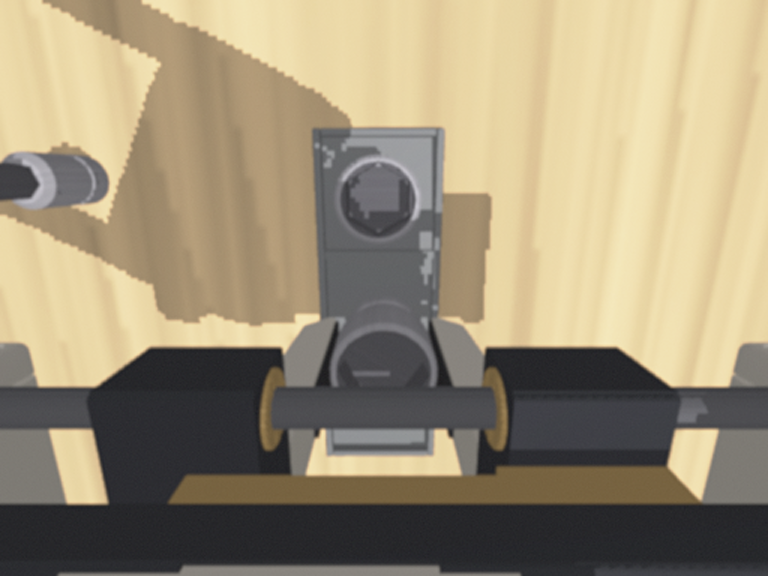

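```bash
python3 -m creep '[[[0,-0.1,1.2],[0,0,0]],[[0,0,1.0],[0,0,0]],[[0,0,0.7],[0,0,0]],[[0,0,0.4],[0,0,0]],[[0,0,0.2],[0,0,0]],[[0,0,0.1],[0,0,0]],[[0,0,0],[0,0,0]],[[0,0,0],[0,0,0]],[[0,0,0],[0,0,0]]]'
python3 -c "
from h import *
go(.6005,-.242,.0346)"
```

```text
t: 21.38
tool_pos: [0.5999, -0.2423, 0.2022]
orientation: [-2.221, -2.22, 0.001]
force: [-5.2, 2.5, 6.6]
opening: 0.04
t 21.3833 grip [ 0.5997 -0.2422  0.0349] tool shift cm [0.02 0.08 0.03] rot deg [-0.07 -0.02 -0.04] rows 0.021965570456110934 F [-5.2  2.5  6.6] open 0.04
```

```bash
python3 -m creep '[[[0,0,-0.05],[0,0,0]],[[0,0,0],[0,0,0]],[[0,0,0],[0,0,0]],[[0,0,0],[0,0,0]],[[0,0,0],[0,0,0]],[[0,0,-2],[0,0,0]],[[0,0,-3],[0,0,0]],[[0,0,-3],[0,0,0]],[[0,0,-3],[0,0,0]],[[0,0,-1],[0,0,0]],[[0,0,0],[0,0,0]],[[0,0,0],[0,0,0]]]' 60 25
python3 -c "
from h import *
go(.461,-.366,.15)
s=read_camera('scene');save(s['img'],'s16.png',(120,130,240,230),6)"
```

```text
t: 22.38
tool_pos: [0.6001, -0.2424, 0.322]
orientation: [2.222, 2.22, 0.0]
force: [0.6, 0.2, -0.6]
opening: 0.056
t 22.3833 grip [ 0.6002 -0.2424  0.1547] tool shift cm [-12.37 -13.92   0.47] rot deg [ 0.04  0.02 -0.04] rows 4.465649922563435 F [ 0.6  0.2 -0.6] open 0.056
```

View pics/s16.png

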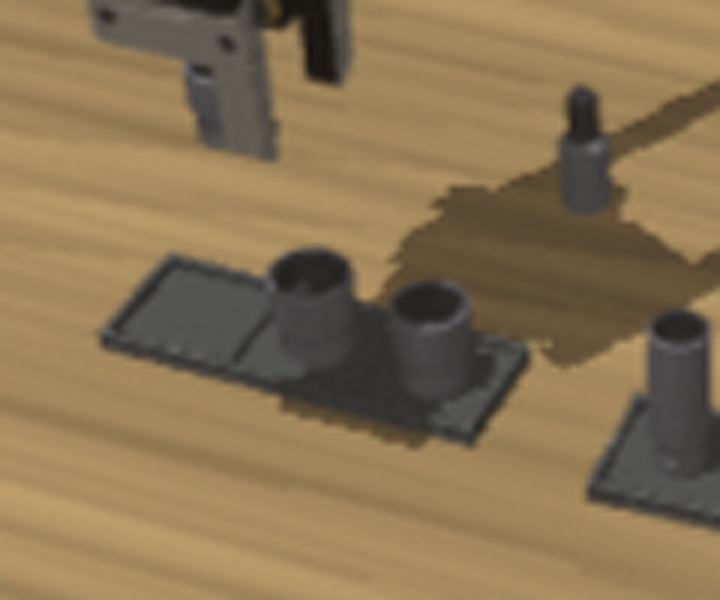

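short_large stands upright in the middle bay. Now short_small near (0.461, -0.366).

```bash
python3 -m creep '[[[-2,-2.3,0],[0,0,0]],[[-2,-2.3,0],[0,0,0]],[[-2,-2.3,0],[0,0,0]],[[-2,-2.3,0],[0,0,0]],[[-2,-2.3,0],[0,0,0]],[[-2,-2.3,0],[0,0,0]],[[-0.4,-0.1,0.3],[0,0,0]],[[0,0,0],[0,0,0]],[[0,0,0],[0,0,0]],[[0,0,0],[0,0,0]]]' 65
python3 -c "
from h import *
go(.461,-.366,.03)
c=read_camera('wrist');save(c['img'],'w17.png',None,1.5)
print(proj(c,(.461,-.366,.045))*1.5)
"
```

```text
t: 23.27
tool_pos: [0.4614, -0.3654, 0.3179]
orientation: [-2.22, -2.22, -0.001]
force: [0.3, 0.1, 0.4]
opening: 0.0606
t 23.2667 grip [ 0.4612 -0.3651  0.1506] tool shift cm [-1.100e-01 -1.000e-02  1.206e+01] rot deg [-0.07 -0.1  -0.  ] rows 2.8920680216800734 F [0.3 0.1 0.4] open 0.0606
[384.37615184 285.90245196]
```

View pics/w17.png

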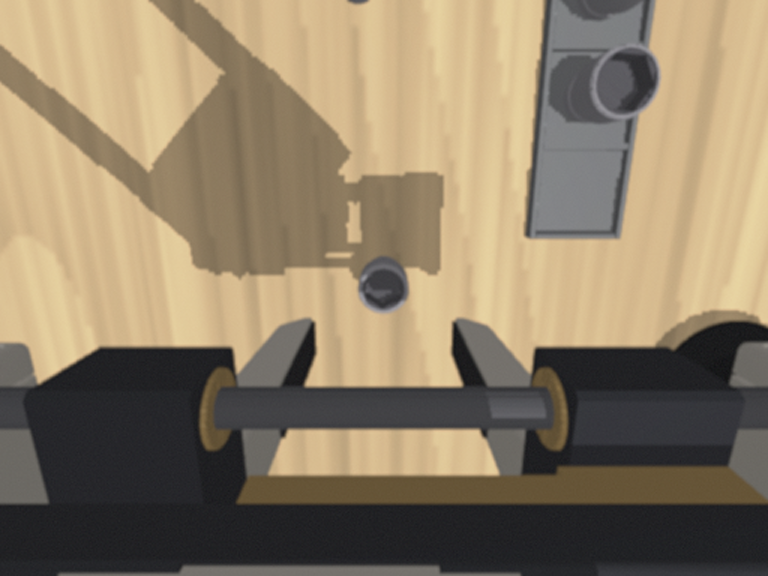

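short_small rim at (383,285) matches the prediction (384,286). Lower and grip.

```bash
python3 -m creep '[[[0,0,1.5],[0,0,0]],[[0,0,2],[0,0,0]],[[0,0,2.5],[0,0,0]],[[0,0,2.5],[0,0,0]],[[0,0,2],[0,0,0]],[[0,0,1],[0,0,0]],[[0,0,0.5],[0,0,0]],[[0,0,0],[0,0,0]],[[0,0,0],[0,0,0]]]' 55
python3 -c "
from h import *
go(.461,-.366,.03)
c=read_camera('wrist');save(c['img'],'w18.png',None,1.5)
"
```

```text
t: 24.07
tool_pos: [0.4617, -0.3663, 0.2002]
orientation: [2.221, 2.221, 0.0]
force: [-0.3, 0.4, 0.1]
opening: 0.0512
t 24.0667 grip [ 0.4618 -0.3665  0.0329] tool shift cm [ 0.05 -0.08  0.29] rot deg [ 0.05  0.05 -0.  ] rows 0.07438462997144026 F [-0.3  0.4  0.1] open 0.0512
```

View pics/w18.png

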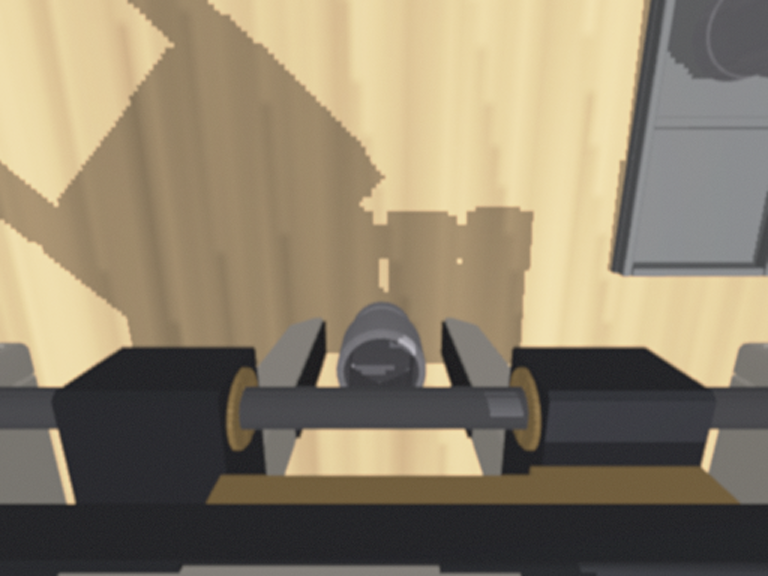

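```bash
python3 -m creep '[[[0,0,0.25],[0,0,0]],[[0,0,0],[0,0,0]],[[0,0,0],[0,0,0]]]'
python3 -m creep '[[[0,0,0],[0,0,0]],[[0,0,0],[0,0,0]],[[0,0,0],[0,0,0]],[[0,0,0],[0,0,0]],[[0,0,0],[0,0,0]],[[0,0,0],[0,0,0]],[[0,0,-1],[0,0,0]],[[0,0,-2],[0,0,0]],[[0,0,-3],[0,0,0]],[[0,0,-3],[0,0,0]],[[0,0,-1],[0,0,0]],[[0,0,0],[0,0,0]]]' 0 25
python3 -m creep '[[[1.0,2.2,0],[0,0,0]],[[1.1,2.4,0],[0,0,0]],[[1.1,2.4,0],[0,0,0]],[[1.1,2.4,0],[0,0,0]],[[1.1,2.4,0],[0,0,0]],[[0.8,2.0,0],[0,0,0]],[[0,0,0],[0,0,0]],[[0,0,0],[0,0,0]],[[0,0,0],[0,0,0]]]'
python3 -c "
from h import *
go(.6005,-.304,.0345)"
```

```text
t: 24.37
tool_pos: [0.4612, -0.3665, 0.1975]
orientation: [2.221, 2.22, 0.0]
force: [-0.1, 0.0, 0.0]
opening: 0.0513
t: 25.37
tool_pos: [0.462, -0.3672, 0.3009]
orientation: [2.217, 2.216, 0.0]
force: [-0.5, -0.1, -2.5]
opening: 0.0337
t: 26.12
tool_pos: [0.5982, -0.3043, 0.2945]
orientation: [-2.22, -2.219, 0.002]
force: [-1.9, -0.3, -0.9]
opening: 0.0334
t 26.1167 grip [ 0.5977 -0.304   0.1272] tool shift cm [-0.01  0.31  9.27] rot deg [-0.17 -0.07 -0.03] rows 2.224281904101443 F [-1.9 -0.3 -0.9] open 0.0334
```

```bash
python3 -m creep '[[[0,0.2,1],[0,0,0]],[[0,0,2],[0,0,0]],[[0,0,1.5],[0,0,0]],[[0,0,1],[0,0,0]],[[0,0,0],[0,0,0]],[[0,0,0],[0,0,0]],[[0,0,0],[0,0,0]]]'
python3 -c "
from h import *
go(.6005,-.304,.0345)
c=read_camera('wrist');save(c['img'],'w19.png',None,1.5)"
```

```text
t: 26.7
tool_pos: [0.6011, -0.3047, 0.2424]
orientation: [2.222, 2.22, 0.0]
force: [-0.3, -0.7, -0.7]
opening: 0.0335
t 26.7 grip [ 0.6013 -0.3048  0.0751] tool shift cm [ 0.08 -0.08  4.06] rot deg [ 0.04  0.02 -0.06] rows 0.9739035040393889 F [-0.3 -0.7 -0.7] open 0.0335
```

View pics/w19.png

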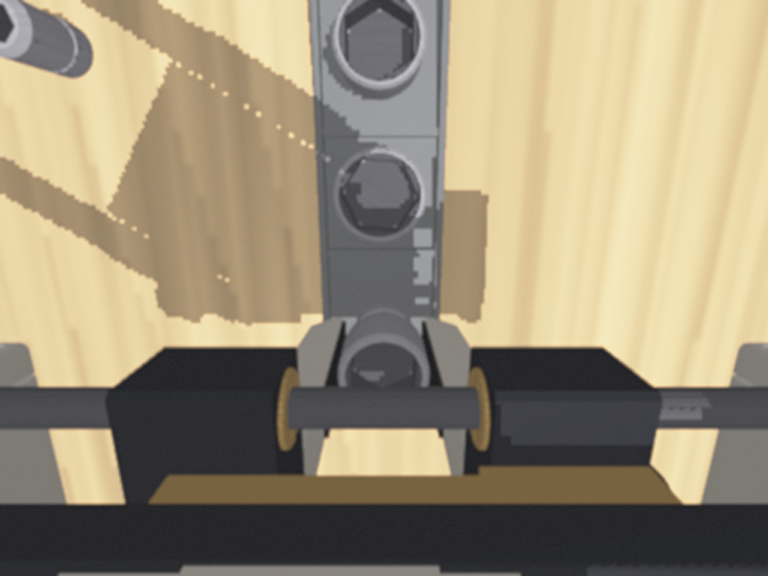

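Over the last empty bay of the short tray. Lower 4 cm.

```bash
python3 -m creep '[[[0,0,1.2],[0,0,0]],[[0,0,1.2],[0,0,0]],[[0,0,0.8],[0,0,0]],[[0,0,0.4],[0,0,0]],[[0,0,0.2],[0,0,0]],[[0,0,0.1],[0,0,0]],[[0,0,0],[0,0,0]],[[0,0,0],[0,0,0]],[[0,0,0],[0,0,0]]]'
python3 -c "
from h import *
go(.6005,-.304,.0345)"
```

```text
t: 27.5
tool_pos: [0.6013, -0.3045, 0.2034]
orientation: [2.221, 2.22, 0.0]
force: [0.5, 1.1, -1.7]
opening: 0.0335
t 27.5 grip [ 0.6015 -0.3046  0.0361] tool shift cm [ 0.06 -0.1   0.16] rot deg [ 0.05  0.03 -0.04] rows 0.04701759380855299 F [ 0.5  1.1 -1.7] open 0.0335
```

```bash
python3 -m creep '[[[0,0,0.15],[0,0,0]],[[0,0,0],[0,0,0]],[[0,0,0],[0,0,0]]]'
python3 -c "
from h import *
go(.6005,-.304,.0345)"
```

```text
t: 27.75
tool_pos: [0.601, -0.3044, 0.2013]
orientation: [2.222, 2.221, 0.0]
force: [1.2, 0.2, -1.9]
opening: 0.0336
t 27.75 grip [ 0.601  -0.3044  0.034 ] tool shift cm [ 0.04 -0.05 -0.05] rot deg [ 0.    0.   -0.04] rows 0.019943677733005667 F [ 1.2  0.2 -1.9] open 0.0336
```

```bash
python3 -m creep '[[[0,0,0.1],[0,0,0]],[[0,0,0],[0,0,0]],[[0,0,0],[0,0,0]]]'
python3 -c "
from h import *
go(.6005,-.304,.0345)
s=read_camera('scene');save(s['img'],'s20.png',(120,130,240,230),6)"
```

```text
t: 28.0
tool_pos: [0.6011, -0.3044, 0.2009]
orientation: [2.222, 2.22, 0.0]
force: [-2.4, 1.6, 4.8]
opening: 0.0339
t 28.0 grip [ 0.6012 -0.3045  0.0336] tool shift cm [ 0.05 -0.07 -0.09] rot deg [ 0.02  0.01 -0.04] rows 0.030028006358715834 F [-2.4  1.6  4.8] open 0.0339
```

View pics/s20.png

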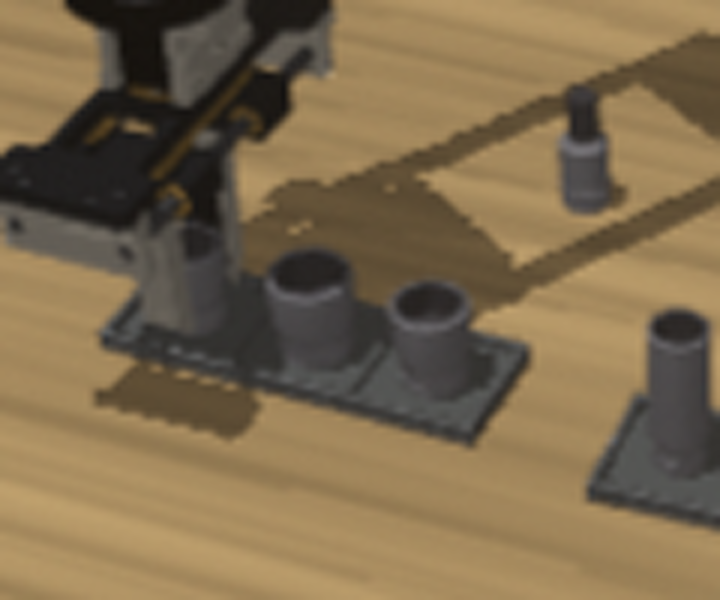

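Contact on the tray floor (4.8 N). Release and rise.

```bash
python3 -m creep '[[[0,0,0],[0,0,0]],[[0,0,0],[0,0,0]],[[0,0,0],[0,0,0]],[[0,0,0],[0,0,0]],[[0,0,0],[0,0,0]],[[0,0,-2],[0,0,0]],[[0,0,-3],[0,0,0]],[[0,0,-3],[0,0,0]],[[0,0,-3],[0,0,0]],[[0,0,-1],[0,0,0]],[[0,0,0],[0,0,0]],[[0,0,0],[0,0,0]]]' 55 25
python3 -c "
from h import *
go(.444,-.175,.155)
s=read_camera('scene');save(s['img'],'s21.png',(110,120,270,240),5)"
```

```text
t: 29.05
tool_pos: [0.6011, -0.3044, 0.32]
orientation: [2.222, 2.22, 0.0]
force: [0.1, 0.1, -0.6]
opening: 0.0512
t 29.05 grip [ 0.6012 -0.3044  0.1527] tool shift cm [ 12.93 -15.73  -0.24] rot deg [ 0.03  0.02 -0.04] rows 4.883454678405043 F [ 0.1  0.1 -0.6] open 0.0512
```

View pics/s21.png

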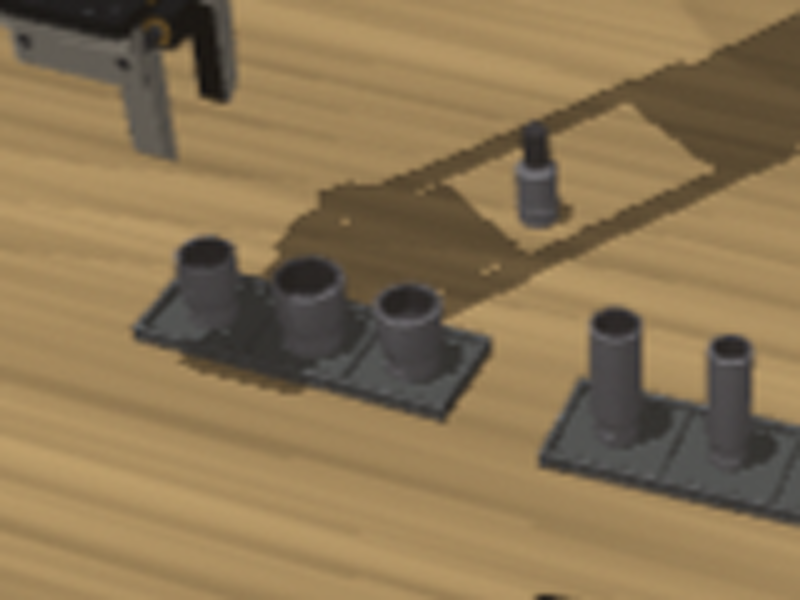

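The short tray is full, all upright. Now the bit_socket.

```bash
python3 -m creep '[[[2.1,-2.6,0],[0,0,0]],[[2.1,-2.6,0],[0,0,0]],[[2.2,-2.6,0],[0,0,0]],[[2.2,-2.6,0],[0,0,0]],[[2.2,-2.6,0],[0,0,0]],[[2.1,-2.6,0],[0,0,0]],[[0,0,0],[0,0,0]],[[0,0,0],[0,0,0]],[[0,0,0],[0,0,0]]]' 65
python3 -c "
from h import *
go(.444,-.175,.028)
c=read_camera('wrist');save(c['img'],'w22.png',None,1.5)
print(proj(c,(.444,-.175,.065))*1.5,proj(c,(.444,-.175,.04))*1.5)
"
```

```text
t: 29.85
tool_pos: [0.4449, -0.1752, 0.3189]
orientation: [-2.221, -2.22, 0.001]
force: [-0.5, -0.3, 0.3]
opening: 0.0609
t 29.85 grip [ 0.4447 -0.1751  0.1516] tool shift cm [ 0.   -0.06 12.36] rot deg [-0.08 -0.03 -0.03] rows 2.9647953367556243 F [-0.5 -0.3  0.3] open 0.0609
[383.60255782 292.42191104] [383.64653126 281.82179847]
```

View pics/w22.png

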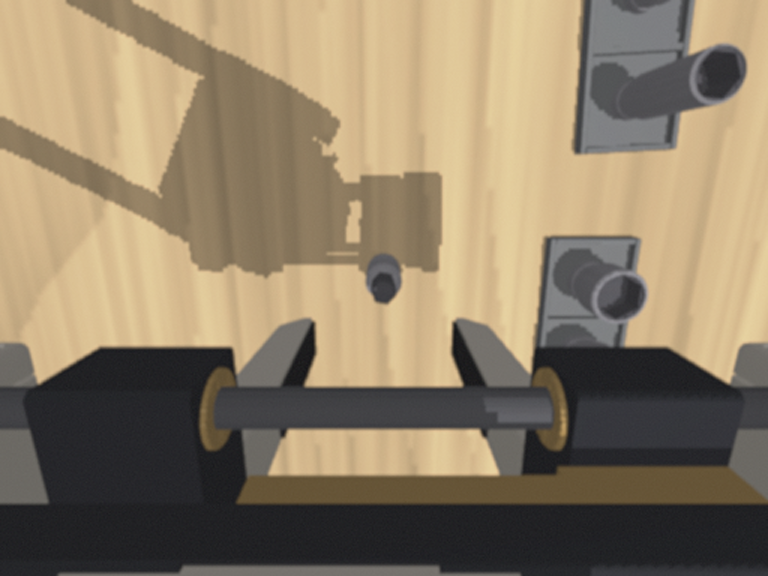

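Key top at (383,290), on the predicted spot. Lower and check.

```bash
python3 -m creep '[[[0.1,0,1.5],[0,0,0]],[[0,0,2],[0,0,0]],[[0,0,2.5],[0,0,0]],[[0,0,2.5],[0,0,0]],[[0,0,2],[0,0,0]],[[0,0,1.2],[0,0,0]],[[0,0,0.6],[0,0,0]],[[0,0,0.1],[0,0,0]],[[0,0,0],[0,0,0]],[[0,0,0],[0,0,0]]]' 50
python3 -c "
from h import *
go(.4445,-.174,.027)
c=read_camera('wrist');save(c['img'],'w23.png',None,1.5)
"
```

```text
t: 30.73
tool_pos: [0.4459, -0.1748, 0.1971]
orientation: [2.221, 2.22, 0.001]
force: [-0.1, 1.0, 0.6]
opening: 0.0465
t 30.7333 grip [ 0.4461 -0.1749  0.0298] tool shift cm [ 0.09 -0.16  0.28] rot deg [ 0.07  0.04 -0.05] rows 0.08045680258586307 F [-0.1  1.   0.6] open 0.0465
```

View pics/w23.png

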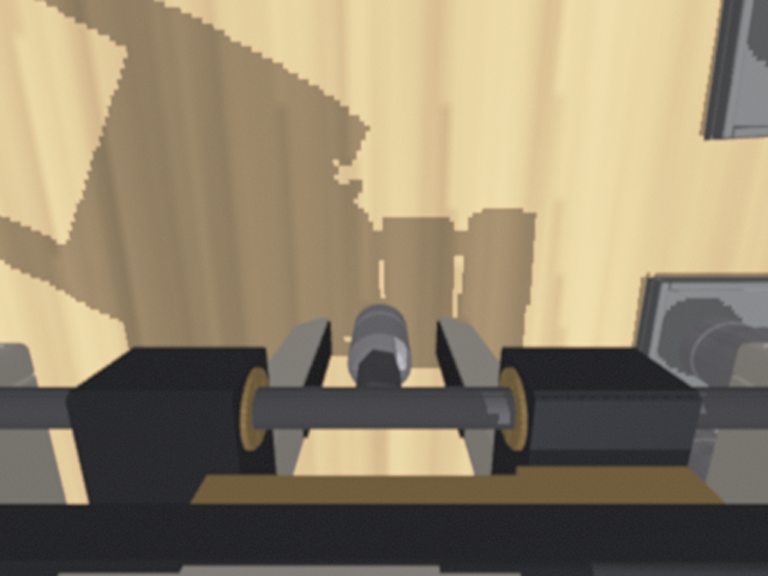

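```bash
python3 -m creep '[[[0.05,-0.13,0.05],[0,0,0]],[[0,0,0],[0,0,0]],[[0,0,0],[0,0,0]]]' 45
python3 -c "
from h import *
go(.4445,-.174,.029)"
python3 -m creep '[[[0,0,0],[0,0,0]],[[0,0,0],[0,0,0]],[[0,0,0],[0,0,0]],[[0,0,0],[0,0,0]],[[0,0,0],[0,0,0]],[[0,0,0],[0,0,0]],[[0,0,-1],[0,0,0]],[[0,0,-2],[0,0,0]],[[0,0,-3],[0,0,0]],[[0,0,-3],[0,0,0]],[[0,0,-3],[0,0,0]],[[0,0,0],[0,0,0]]]' 0 25
python3 -c "
from h import *
go(.620,.183,.150)
c=read_camera('wrist');save(c['img'],'w24.png',None,1.5)"
```

```text
t: 31.03
tool_pos: [0.444, -0.1738, 0.1963]
orientation: [2.221, 2.22, 0.0]
force: [-0.3, 0.3, -0.1]
opening: 0.0423
t 31.0333 grip [ 0.4441 -0.1739  0.029 ] tool shift cm [-0.01  0.04 -0.  ] rot deg [ 0.05  0.03 -0.04] rows 0.0095882870258847 F [-0.3  0.3 -0.1] open 0.0423
t: 32.03
tool_pos: [0.4456, -0.1747, 0.3231]
orientation: [2.215, 2.214, 0.005]
force: [0.7, -1.5, -0.2]
opening: 0.0246
t 32.0333 grip [ 0.4471 -0.1754  0.1558] tool shift cm [35.86 17.26  0.57] rot deg [ 0.51  0.26 -0.04] rows 9.544490514451372 F [ 0.7 -1.5 -0.2] open 0.0246
```

View pics/w24.png

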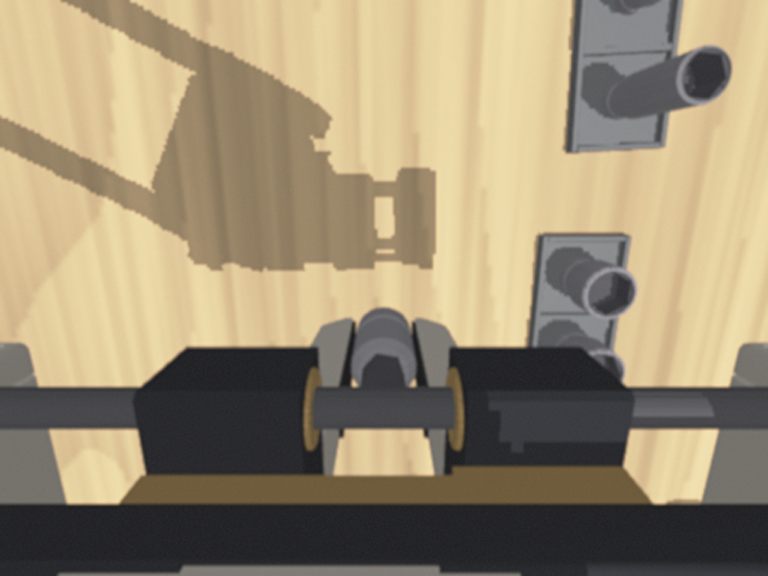

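Gripped. Carry to the bits tray's empty bay (0.620, 0.183); the base at ~120 mm clears the deep sockets (82 mm).

```bash
python3 -m creep '[[[2,1,0],[0,0,0]],[[3.0,1.4,0],[0,0,0]],[[3.0,1.4,0],[0,0,0]],[[3.0,1.4,0],[0,0,0]],[[3.0,1.4,0],[0,0,0]],[[3.0,1.4,0],[0,0,0]],[[3.0,1.4,0],[0,0,0]],[[3.0,1.4,0],[0,0,0]],[[3.0,1.4,0],[0,0,0]],[[3.0,1.4,0],[0,0,0]],[[3.0,1.4,0],[0,0,0]],[[2,1,0],[0,0,0]]]'
python3 -m creep '[[[1.0,0.5,0],[0,0,0]],[[0,0,0],[0,0,0]],[[0,0,0],[0,0,0]],[[0,0,0],[0,0,0]]]'
python3 -c "
from h import *
go(.620,.183,.0335)"
```

```text
t: 33.08
tool_pos: [0.604, 0.1688, 0.3138]
orientation: [-2.219, -2.221, 0.003]
force: [0.1, 0.5, -1.7]
opening: 0.0248
t: 33.42
tool_pos: [0.6086, 0.175, 0.3149]
orientation: [-2.223, -2.22, 0.003]
force: [-0.4, 0.0, -1.1]
opening: 0.0243
t 33.4167 grip [0.6083 0.1748 0.1476] tool shift cm [ 0.83  1.19 11.41] rot deg [-0.09  0.05 -0.08] rows 2.7580444029825735 F [-0.4  0.  -1.1] open 0.0243
```

```bash
python3 -m creep '[[[0.8,1.1,0],[0,0,0]],[[0,0,2],[0,0,0]],[[0,0,2.5],[0,0,0]],[[0,0,2],[0,0,0]],[[0,0,1],[0,0,0]],[[0,0,0],[0,0,0]],[[0,0,0],[0,0,0]],[[0,0,0],[0,0,0]]]'
python3 -c "
from h import *
go(.620,.183,.0335)
c=read_camera('wrist');save(c['img'],'w25.png',None,1.5)
s=read_camera('scene');save(s['img'],'s25.png',(280,160,400,260),6)"
```

```text
t: 34.08
tool_pos: [0.6207, 0.1837, 0.2426]
orientation: [2.222, 2.219, 0.003]
force: [0.1, 0.6, -0.5]
opening: 0.0247
t 34.0833 grip [0.6211 0.1838 0.0753] tool shift cm [-0.08 -0.12  4.18] rot deg [ 0.13 -0.03 -0.07] rows 1.0020169134160517 F [ 0.1  0.6 -0.5] open 0.0247
```

View pics/w25.png

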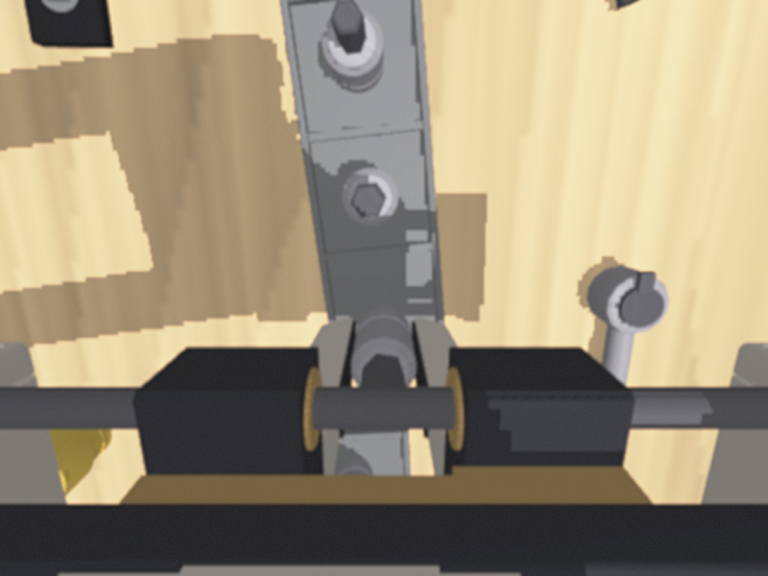

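View pics/s25.png

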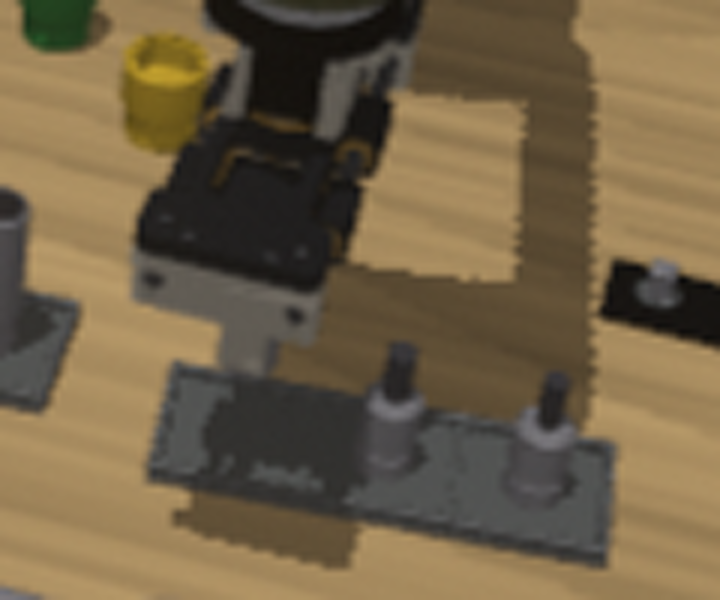

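```bash
python3 -m creep '[[[0,0,1.2],[0,0,0]],[[0,0,1.2],[0,0,0]],[[0,0,0.8],[0,0,0]],[[0,0,0.4],[0,0,0]],[[0,0,0.3],[0,0,0]],[[0,0,0.1],[0,0,0]],[[0,0,0],[0,0,0]],[[0,0,0],[0,0,0]],[[0,0,0],[0,0,0]]]'
python3 -c "
from h import *
go(.620,.183,.0335)"
```

```text
t: 34.93
tool_pos: [0.6203, 0.1842, 0.201]
orientation: [2.222, 2.221, 0.001]
force: [-0.1, -0.6, -1.5]
opening: 0.0251
t 34.9333 grip [0.6204 0.1842 0.0337] tool shift cm [-0.12 -0.04  0.02] rot deg [ 0.04 -0.01 -0.03] rows 0.030886031893783684 F [-0.1 -0.6 -1.5] open 0.0251
```

```bash
python3 -m creep '[[[0,0,0.1],[0,0,0]],[[0,0,0],[0,0,0]],[[0,0,0],[0,0,0]]]'
python3 -c "
from h import *
go(.620,.183,.0335)"
```

```text
t: 35.18
tool_pos: [0.6202, 0.1841, 0.1999]
orientation: [2.222, 2.22, 0.001]
force: [-0.3, -0.9, -1.5]
opening: 0.0243
t 35.1833 grip [0.6203 0.1841 0.0326] tool shift cm [-0.11 -0.03 -0.09] rot deg [ 0.02 -0.   -0.04] rows 0.035116678232536516 F [-0.3 -0.9 -1.5] open 0.0243
```

```bash
python3 -m creep '[[[0,0,0.08],[0,0,0]],[[0,0,0],[0,0,0]],[[0,0,0],[0,0,0]]]'
python3 -c "
from h import *
go(.620,.183,.0335)"
```

```text
t: 35.43
tool_pos: [0.6202, 0.1842, 0.1999]
orientation: [2.222, 2.221, 0.001]
force: [-2.5, -0.5, 5.4]
opening: 0.0246
t 35.4333 grip [0.6203 0.1842 0.0326] tool shift cm [-0.12 -0.03 -0.09] rot deg [ 0.03 -0.   -0.03] rows 0.036866861757126446 F [-2.5 -0.5  5.4] open 0.0246
```

Contact at 5.4 N. Release, rise and back away for the final check.

```bash
python3 -m creep '[[[0,0,0],[0,0,0]],[[0,0,0],[0,0,0]],[[0,0,0],[0,0,0]],[[0,0,0],[0,0,0]],[[0,0,0],[0,0,0]],[[0,0,-2],[0,0,0]],[[0,0,-3],[0,0,0]],[[0,0,-3],[0,0,0]],[[0,0,-3],[0,0,0]],[[0,0,-3],[0,0,0]],[[0,0,-2],[0,0,0]],[[0,0,0],[0,0,0]]]' 48 25
python3 -m creep '[[[0,-3,-1],[0,0,0]],[[0,-3,-1],[0,0,0]],[[0,-3,-1],[0,0,0]],[[0,-3,-1],[0,0,0]],[[0,-3,0],[0,0,0]],[[0,-3,0],[0,0,0]],[[0,0,0],[0,0,0]],[[0,0,0],[0,0,0]],[[0,0,0],[0,0,0]]]'
python3 - <<'E'
from h import *
s=read_camera('scene');save(s['img'],'s30.png',(110,110,450,280),2.3)
t=read_camera('top');save(t['img'],'t30.png',(95,140,365,290),2.9)
T1=lambda x,y:(95+x/2.9-.33,140+y/2.9-.33)
save(t['img'],'t31.png',(95,170,255,290),5); save(s['img'],'s31.png',(290,140,450,260),5)
E
```

```text
t: 36.43
tool_pos: [0.6215, 0.1845, 0.3657]
orientation: [2.218, 2.217, 0.013]
force: [0.4, 1.0, 1.1]
opening: 0.0446
t: 37.18
tool_pos: [0.4403, 0.1843, 0.3988]
orientation: [2.222, 2.221, 0.001]
force: [-0.1, -0.7, -0.7]
opening: 0.0445
```

View pics/s30.png

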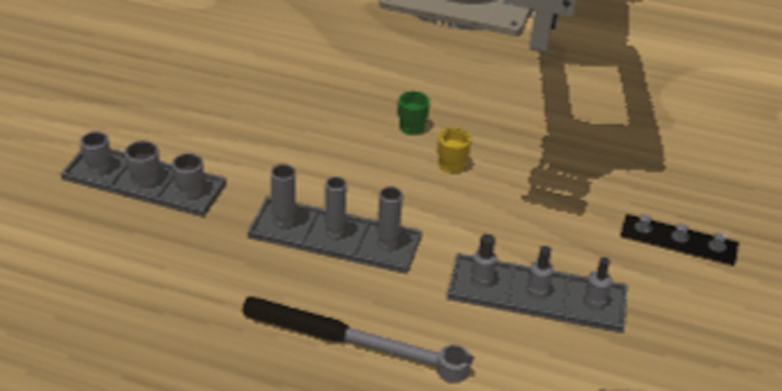

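View pics/t30.png

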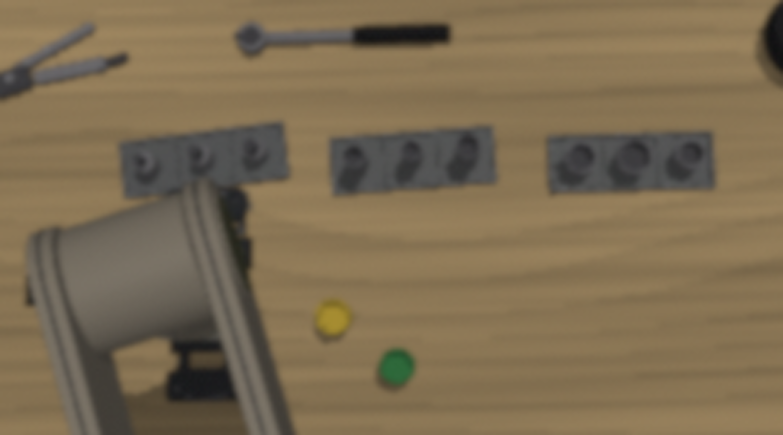

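View pics/s31.png

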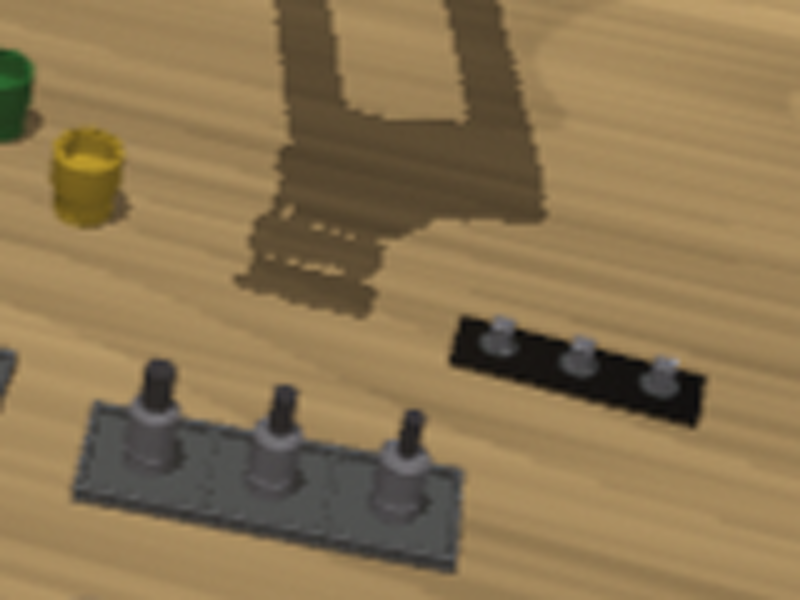

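All nine bays are filled and every socket is upright. The rail corners at (462,317) and (707,377) match the first crop to the pixel, and the green and yellow look-alikes and the ratchet are where they were. Handing in.

```bash
python3 -c "
from plant import *
print(close_job())"
```

```text
the job is handed in; nothing more can be done
None
```

The five sockets are back in their trays, and I handed the job in at about 37 s with the gripper well clear. I took deep_on_rail straight up off the stud first, then moved deep_loose, short_large, short_small and bit_socket.

- **Final pictures:** the scene and top views show all three trays full and each socket upright, one to a bay with its own kind. In the top view the arm hid the rail and part of the bench near it, so the rail was checked in the scene view only.
- **Rail:** its corners are on the same pixels as in the first scene picture. It neither tipped nor visibly shifted.
- **Ratchet and look-alikes:** the green and yellow pieces are on their first pixels; I judged the ratchet by eye and saw no change.
- **Forces:** setting down deep_loose pressed about 25 N on the tray at the wrist; I eased off before letting go. The other placings stayed below about 9 N.
- **A reading that disagreed:** the first top-view position for deep_on_rail was about 15 mm off the scene view. I used the scene view, stud spacing and wrist view instead, and the grasp confirmed them.

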